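Clear the blade gauge off the stage and load the tray of bushings

ROBOT

A 6-joint arm with a two-finger parallel gripper is mounted at the origin on the work surface. World frame = base frame: x ahead of the robot, y to its left, z up, the work surface at z = 0. Lengths are in m, angles in rad, forces in N, time in s.
With the tool pointing down it reaches from about 0.35 to 0.925 m from the base axis. Payload 6.4 kg.
Tool frame: the origin (TCP) lies between the finger pads; the fingertips stand 11 mm ahead of it and the grasp point (between the pads) lies 8 mm behind it; x points along the fingers, z is the direction in which the jaws open and shut, and the axes are right-handed (so a half turn about x gives the same grasp; the last joint's range is limited). The gripper opens to 85 mm and grips with 20 to 120 N. Pads are 22 mm wide; open, the fingers measure 114 mm over their backs; the gripper's body (76 mm by 85 mm) begins 54 mm behind the grasp point. The pads swing forward as they close: fully open they stand 13 mm farther back than shut.
Start: joints at [-1.303, 0.245, 1.558, -0, 1.339, -0.174], TCP at [0.278, -0.588, 0.242] pointing down, gripper open.
Joint ranges: [-3.13, 3.13], [-1.02, 2.26], [0.13, 2.54], [-0.95, 4.09], [0.21, 2.88], [-2.74, 2.74]. Speed limits (rad/s): [2.57, 2.57, 3.14, 3.14, 3.14, 3.14].

INTERFACE

Orientations are given as a unit quaternion [x, y, z, w].
In Python, from cell import ctrl, imaging, finish_job gives the robot as it stands.
- The arm moves only by the shell command python3 -m pendant 'ROWS' [FORCE]. ROWS is JSON, a list of rows, each an object with "travel": the shift along the world's x, y, z in cm, a list of three; "rotation": the turn, a rotation vector about the world's x, y, z in rad, a list of three; "gripper": the closure, from 0 (fully open) to 1 (shut). A call has 1 to 20 rows; each row is the pose to reach, as a shift and turn from the pose measured when the call began; what a row does not reach only later rows make up. A row lasts 1/10 s, in which the tool goes at most 50 mm and 8.59 degrees, less where a joint would pass 70% of its speed; a pose out of reach is approached as far as the arm can. A call with a gripper value outside its range is refused whole. The fingers move at their own pace and stop on an object; FORCE is the grip in N (left out, the last holds). Time passes only in rows, so rows that repeat a pose let the fingers close. It gives the time, the measured TCP pose, the force and the opening at its end, in the units of the state.
- ctrl.state(): the state, without advancing time (a new reading comes with each control period).
- imaging.capture(name): name is "scene" or "top" or "wrist"; returns (picture, depth): 400x640x3 uint8, blue, green, red; 400x640 float32, m along the optical axis (not along the pixel's ray), 0 where there is no reading.
- imaging.camera_info(name): a dict with "vfov" (degrees; the focal length in pixels is half the picture's height over the tangent of half this angle, whatever the lens; pixels are square), "cx", "cy" (the principal point, pixels), "D" ([k1, k2, p1, p2, k3] as OpenCV has them; the pictures are not rectified), "eye" and "rotation" of the camera in the world. Camera axes: x right, y up, looking along -z (the intrinsics and any distortion apply to the point x, -y, -z); pixel columns grow to the right and rows downward; lengths in m; the calibration is good to about 2 mm. A picture is of the moment at which its call begins: read the wrist's pose just before it. camera_info takes no time and is no camera call; for the wrist camera it gives the pose at the moment of the call.
- finish_job(): hands the job in, once; it reports no verdict.
The state is a dict: "t": time; "qpos": joint angles; "dq": joint speeds; "effort": joint torques, N m; "tool_pos": TCP position; "tool_rot": TCP orientation; "contact_force": force on the tool from outside, world axes, zero at the start; "ft_torque": the same for the moment, N m; "grip_width": finger opening in m.
Only numpy, scipy, OpenCV 4.12 (cv2) and the standard library are available. Lean on these libraries where they do the work, as an engineer would, in place of code of your own. Each camera call takes 0.05 s, during which the arm holds its last target.

TASK

Change the stage over for the next measurement: take the blade gauge out of the stage's slot and slide it, blade first, fully home into the slot of the empty leaning holder, then let go. After that, carry the tray of loose bushings level and set it flat on the stage, inside the rim and with its long side along the stage's long side, all four bushings still in it, and let go. Do not drop the gauge or the tray, and leave the other gauge, the carton, the mouse and the jar where they are.

Things in the scene. Friction and masses are not known exactly. Their poses are not given: they have to be found in the camera images.
- gauge_grip (a point): Blade gauge, 130 mm long, about 0.18 kg: steel blade 60 wide, 5 thick, 70 long (last 6 mm thinned to 3) under a black handle 60 long, 34 wide, 14 thick. Point: handle centre, 100 mm from the blade tip. z: from tip to handle end; y across the width; x across the thickness. At first upright and a little loose, tip down in the stage's slot. Same either way round.
- stage: Fixed low stage 166 (x) by 136 mm (y). Origin: centre of underside, z up. Flat top 40 mm up, bordered by a rim 10 wide, 8 high, leaving a flat 146 (x) by 116 (y). In its middle an upright slot 8 (x) by 66 (y), 28 deep, where the gauge stands, its flat faces towards the stage's x.
- home_slot: Empty slot in a fixed leaning plywood block 36 x 90 x 65 mm on a grey base, left or right of the stage. Origin: centre of the slot's floor, 28 mm above the bench. z: out of the slot, leaning 30 degrees from vertical towards the robot's side; x across the 8 mm gap; y along the 66 mm length. Mouth 55 mm out along z. Gauge fully home: tip on the floor, handle centre 100 mm out along z.
- spare_grip (a point): A second, identical blade gauge that sits fully home in the other, identical leaning holder, on the other side of the stage; the point is the centre of its handle. Leave it there.
- tray_bar (a point): Open aluminium tray 130 (x) by 100 mm (y), walls 24 high, 4 thick, 0.35 kg, with loose bushings and a wooden carrying bar over its middle along y: 14 wide (x), 14 high, 94 long between end posts 82 mm tall. Point: bar centre, 75 mm above the underside, over the tray's centre; z up. At first on the bench, far left or far right. Same either way round.
- part0_mid (a point): Loose flanged steel bushing standing in the tray, flange 26 mm across, 20 mm high, 30 g; the point is at its middle, 10 mm up. Not to be handled singly.
- part1_mid (a point): Loose flanged steel bushing standing in the tray, flange 26 mm across, 20 mm high, 30 g; the point is at its middle, 10 mm up. Not to be handled singly.
- part2_mid (a point): Loose flanged steel bushing standing in the tray, flange 26 mm across, 20 mm high, 30 g; the point is at its middle, 10 mm up. Not to be handled singly.
- part3_mid (a point): Loose flanged steel bushing standing in the tray, flange 26 mm across, 20 mm high, 30 g; the point is at its middle, 10 mm up. Not to be handled singly.
- carton: Closed cardboard carton 120 by 95 by 50 mm on the bench, in the far part on the other side from the tray. Origin at the centre of its underside. Bystander.
- mouse: White computer mouse, 105 by 60 by 32 mm, beside the stage. Origin under its centre. Bystander.
- jar: Closed amber glass jar 48 mm across, 60 mm high, beside the stage. Origin under its centre. Bystander.
There are look-alikes about, which are no part of the job. Leave any blue look-alike of the part that bears gauge_grip alone.

How it is judged:
By the outcome, as a careful person would: the job done as asked, in the order asked, and still so for the second after the job is handed in, with the robot touching nothing.
It also fails if it takes over 58 s, if anything falls off the work surface, if the arm or the gripper's body presses on something with over 40 N, if the wrist force passes 120 N, or if a joint passes its speed limit or range.

## Working session

There is one attempt and no reset: what is moved stays moved. The work goes in short steps, Python scripts to look and compute and a shell command to move; the robot and the scene stay as the last step left them, time stands still between calls to the robot, and variables do not carry over. Pictures are saved under pics/ and viewed, and the job is handed in when it is done.

```bash
ls; mkdir -p pics; python3 - <<'E'
from cell import ctrl, imaging
import cv2, numpy as np
print(ctrl.state())
for n in ("scene","top","wrist"):
    i=imaging.camera_info(n); print(n,i)
    p,d=imaging.capture(n); cv2.imwrite(f"pics/{n}0.png",p); np.savez(f"pics/{n}0.npz",p=p,d=d,**{k:np.array(v) for k,v in i.items()})
E
```

```text
pics
{'t': 0.0, 'qpos': array([-1.30309724e+00,  2.45818537e-01,  1.55903388e+00,  4.55462123e-07,
        1.33868225e+00, -1.74116372e-01]), 'dq': array([-4.55663213e-04, -7.93653337e-05, -7.93904448e-04, -1.43052570e-05,
       -1.36080303e-03, -2.37016839e-04]), 'effort': array([-2.23211759e-04, -4.29514253e+01, -3.26130688e+01, -1.97839790e-04,
        5.36622974e-03, -9.49075655e-06]), 'tool_pos': array([ 0.27777842, -0.58705738,  0.24116676]), 'tool_rot': array([ 0.37875402,  0.59791444, -0.37782926,  0.59689929]), 'contact_force': array([ 0.10643914, -0.19601562,  0.31209814]), 'ft_torque': array([ 0.00607756,  0.00176879, -0.01143195]), 'grip_width': 0.08507476388446439}
scene {'vfov': 42.75199820434131, 'cx': 314.97240798021915, 'cy': 194.67460399187553, 'D': array([0.00495653, 0.        , 0.        , 0.        , 0.        ]), 'eye': array([1.16356676, 0.2594355 , 1.15058757]), 'rotation': array([0.16859293, 0.24692259, 0.79305688, 0.53072256])}
top {'vfov': 53.33601703847218, 'cx': 315.88092890310287, 'cy': 202.30625680934276, 'D': array([-0.0918693,  0.       ,  0.       ,  0.       ,  0.       ]), 'eye': array([0.41472611, 0.01884128, 0.94714236]), 'rotation': array([ 0.02743438, -0.03753811, -0.69982426,  0.71280029])}
wrist {'vfov': 70.28740999248888, 'cx': 318.55975850962403, 'cy': 201.3517473329119, 'D': array([0.01610256, 0.        , 0.        , 0.        , 0.        ]), 'eye': array([ 0.35339367, -0.55191659,  0.37211616]), 'rotation': array([-0.13881548,  0.08839522, -0.52746329,  0.83348607])}
```

View pics/scene0.png

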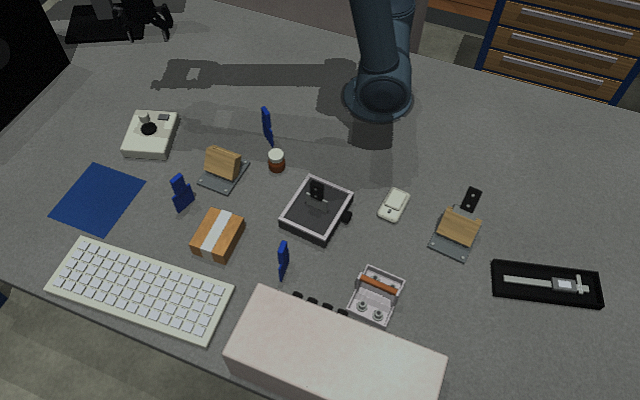

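View pics/top0.png

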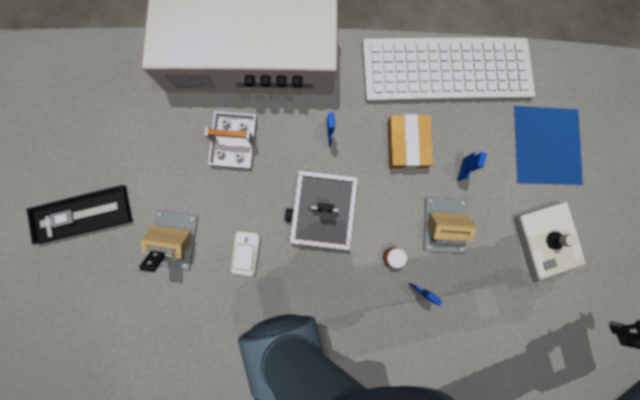

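View pics/wrist0.png

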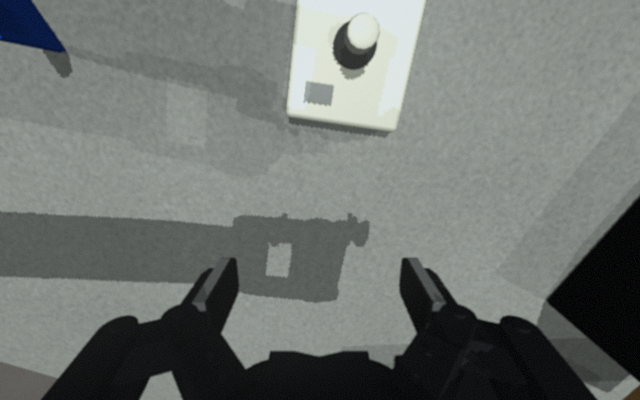

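The top view shows the stage at (325,210) with a black-handled gauge standing in its slot at (322,208). The empty holder is on the right at (452,228), and the spare gauge is in the left holder at (165,245). The tray is at (232,140), far left.

Candidates for the gauge, in top-view pixels:
- Black gauge in the stage at (322,208): chosen.
- Black spare in the left holder at (152,260): leave.
- Blue look-alikes at (330,127), (470,165) and (428,292): leave.
- Caliper in its black case at (80,215): not a gauge.

```bash
cat > h.py <<'E'
import numpy as np, cv2
from scipy.spatial.transform import Rotation as R
def load(n):
    z=np.load(f"pics/{n}.npz"); return z["p"],z["d"],{k:z[k] for k in ("vfov","cx","cy","D","eye","rotation")}
def grab(cam,name):
    from cell import imaging
    i=imaging.camera_info(cam); p,d=imaging.capture(cam)
    cv2.imwrite(f"pics/{name}.png",p); np.savez(f"pics/{name}.npz",p=p,d=d,**{k:np.array(v) for k,v in i.items()})
    return p,d,i
def K(i):
    f=200/np.tan(np.radians(float(i["vfov"]))/2); return np.array([[f,0,float(i["cx"])],[0,f,float(i["cy"])],[0,0,1]])
def rays(uv,i):
    q=cv2.undistortPoints(np.array(uv,float).reshape(-1,1,2),K(i),np.array(i["D"])).reshape(-1,2)
    c=np.c_[q[:,0],-q[:,1],-np.ones(len(q))]
    return R.from_quat(i["rotation"]).apply(c)   # scaled so that optical depth = 1
def plane(uv,i,z):
    r=rays(uv,i); e=np.array(i["eye"]); return e+r*((z-e[2])/r[:,2])[:,None]
def proj(P,i):
    c=R.from_quat(i["rotation"]).inv().apply(np.atleast_2d(P)-i["eye"])
    return cv2.projectPoints(np.c_[c[:,0],-c[:,1],-c[:,2]].reshape(-1,1,3),np.zeros(3),np.zeros(3),K(i),np.array(i["D"]))[0].reshape(-1,2)
def cloud(d,i):
    v,u=np.mgrid[0:d.shape[0],0:d.shape[1]]
    return (np.array(i["eye"])+rays(np.c_[u.ravel(),v.ravel()],i)*d.reshape(-1,1)).reshape(*d.shape,3)
def tri(pairs):
    A=np.zeros((3,3));b=np.zeros(3);L=[]
    for uv,i in pairs:
        r=rays([uv],i)[0]; r/=np.linalg.norm(r); M=np.eye(3)-np.outer(r,r); A+=M; b+=M@i["eye"]; L.append((M,np.array(i["eye"])))
    x=np.linalg.solve(A,b); return x,[np.linalg.norm(M@(x-e)) for M,e in L]
E
python3 - <<'E'
from h import *
s=R.from_quat([0.37875402,0.59791444,-0.37782926,0.59689929]).as_matrix(); print("tool axes cols\n",s.round(3))
for n in("top0","scene0","wrist0"):
    p,d,i=load(n);c=cloud(d,i)
    print(n,"zero frac",(d==0).mean(), "cam axes",R.from_quat(i["rotation"]).as_matrix().round(2).tolist())
    if n=="top0":
        for nm,uv in dict(bench=(380,330),bench2=(100,150),stL=(300,212),handle=(323,207),holdtop=(452,226),spare=(152,260),bar=(228,132),carton=(410,140),mouse=(244,255),jar=(397,258),bl1=(330,125),bl2=(470,165),bl3=(428,295),box=(240,30)).items(): print(nm,c[uv[1],uv[0]].round(4))
p,d,i=load("top0"); cv2.imwrite("pics/topc.png",cv2.resize(p[100:300,140:500],None,fx=2.2,fy=2.2,interpolation=cv2.INTER_CUBIC))
E
```

```text
tool axes cols
 [[-0.001  0.904  0.428]
 [ 0.002  0.428 -0.904]
 [-1.     0.    -0.002]]
top0 zero frac 0.00398828125 cam axes [[0.02, 1.0, -0.09], [-1.0, 0.02, 0.01], [0.02, 0.09, 1.0]]
bench [ 0.2034 -0.15    0.0007]
bench2 [0.6216 0.5415 0.0014]
stL [0.4756 0.0425 0.0394]
handle [ 0.4799 -0.0067  0.1398]
holdtop [ 0.4477 -0.2931  0.0845]
spare [0.3639 0.3466 0.1208]
bar [0.6479 0.2056 0.0826]
carton [ 0.6469 -0.2091  0.0504]
mouse [0.3753 0.1681 0.0347]
jar [ 0.3754 -0.1765  0.0579]
bl1 [ 0.6546 -0.0191  0.129 ]
bl2 [ 0.5848 -0.3366  0.0851]
bl3 [ 0.3035 -0.2257  0.1295]
box [0.8566 0.1773 0.1464]
scene0 zero frac 0.00424609375 cam axes [[-0.38, -0.76, 0.53], [0.93, -0.31, 0.21], [0.01, 0.57, 0.82]]
wrist0 zero frac 0.0041796875 cam axes [[0.43, 0.85, 0.29], [-0.9, 0.41, 0.14], [-0.0, -0.32, 0.95]]
```

View pics/topc.png

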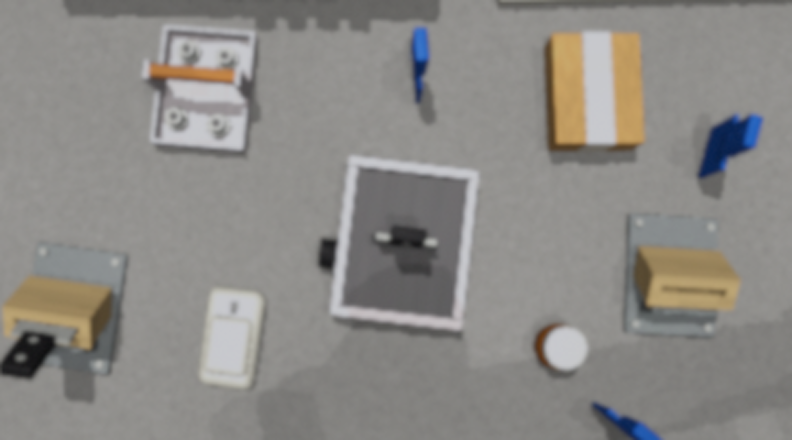

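```bash
python3 - <<'E'
from h import *
p,d,i=load("top0"); c=cloud(d,i)
def box(name,lo,hi):
    m=np.all((c>lo)&(c<hi),axis=2)
    q=c[m]; r=cv2.minAreaRect(q[:,:2].astype(np.float32)*1000)
    print(name,m.sum(),"c",np.round(r[0],1),"size",np.round(r[1],1),"ang",round(r[2],2),"medz",np.median(q[:,2]).round(4)); return q
box("stage",(.36,-.12,.03),(.6,.055,.055))
box("handle",(.42,-.06,.10),(.53,.06,.16))
box("tray",(.56,.13,.015),(.75,.28,.03))
box("bar",(.56,.13,.06),(.75,.28,.10))
box("carton",(.56,-.3,.03),(.75,-.13,.07))
box("plateR",(.36,-.37,.006),(.56,-.23,.02))
q=box("blockR",(.36,-.37,.045),(.56,-.23,.12))
# block top plane: RANSAC-free: points with z> .06 , fit normals
p2,d2,i2=load("scene0"); c2=cloud(d2,i2)
for nm,cc in(("top",c),("scene",c2)):
    m=np.all((cc>(.38,-.36,.02))&(cc<(.52,-.23,.12)),axis=2); q=cc[m]
    rng=np.random.default_rng(0)
    left=q
    for k in range(2):
        best=None
        for _ in range(500):
            a=left[rng.choice(len(left),3,replace=False)]; n=np.cross(a[1]-a[0],a[2]-a[0]); 
            if np.linalg.norm(n)<1e-7: continue
            n/=np.linalg.norm(n); s=abs((left-a[0])@n)<.0015
            if best is None or s.sum()>best.sum(): best=s
        b=left[best]; ctr=b.mean(0); n=np.linalg.svd(b-ctr)[2][2]; n*=np.sign(n[2])
        print(nm,len(q),best.sum(),"ctr",ctr.round(4),"n",n.round(3),"ext",b.min(0).round(3),b.max(0).round(3)); left=left[~best]
E
```

```text
stage 4058 c [481.2 -10.6] size [136.1 166.4] ang 84.39 medz 0.0403
handle 132 c [481.2 -10.7] size [33.3 14. ] ang 84.17 medz 0.1408
tray 623 c [647.9 208.6] size [102.3 132.6] ang 86.27 medz 0.0232
bar 344 c [695.7 195.8] size [100.2 134.9] ang 76.66 medz 0.0809
carton 2134 c [ 648.2 -213. ] size [120.3  95.9] ang 1.9 medz 0.0496
plateR 1103 c [ 453.7 -303.4] size [ 98.4 128.8] ang 87.57 medz 0.0094
blockR 1047 c [ 442.3 -303.2] size [93.7 59.6] ang 86.81 medz 0.0689
top 1249 468 ctr [ 0.4634 -0.3023  0.0575] n [ 0.86  -0.037  0.508] ext [ 0.444 -0.349  0.026] [ 0.482 -0.258  0.086]
top 1249 316 ctr [ 0.4324 -0.3037  0.0737] n [-0.52   0.023  0.854] ext [ 0.417 -0.349  0.064] [ 0.45  -0.257  0.086]
scene 949 332 ctr [ 0.4644 -0.3045  0.0575] n [ 0.854 -0.034  0.518] ext [ 0.446 -0.351  0.028] [ 0.483 -0.259  0.086]
scene 949 156 ctr [ 0.4629 -0.3068  0.0552] n [ 0.849 -0.04   0.527] ext [ 0.442 -0.351  0.027] [ 0.481 -0.259  0.084]
```

Depth in the views agrees well. The stage centre is (0.481,-0.011), yawed -5.6°, and the gauge handle sits right over it. I'll move above the gauge with the jaws along the stage's x and check with the wrist camera.

```bash
python3 -m pendant '[{"travel":[0.5,1.5,0],"rotation":[0,0,0.02],"gripper":0},{"travel":[1.5,5,0],"rotation":[0,0,0.08],"gripper":0},{"travel":[3,9.5,0],"rotation":[0,0,0.16],"gripper":0},{"travel":[5,14,0],"rotation":[0,0,0.25],"gripper":0},{"travel":[6.5,18.5,0],"rotation":[0,0,0.33],"gripper":0},{"travel":[8,23,0],"rotation":[0,0,0.41],"gripper":0},{"travel":[9.5,27.5,0],"rotation":[0,0,0.5],"gripper":0},{"travel":[11,32,0],"rotation":[0,0,0.58],"gripper":0},{"travel":[12.5,36.5,0],"rotation":[0,0,0.66],"gripper":0},{"travel":[14,41,0],"rotation":[0,0,0.74],"gripper":0},{"travel":[16,45.5,0],"rotation":[0,0,0.82],"gripper":0},{"travel":[17.5,50,0],"rotation":[0,0,0.9],"gripper":0},{"travel":[19,54,0],"rotation":[0,0,0.97],"gripper":0},{"travel":[20,56.5,0],"rotation":[0,0,1.01],"gripper":0},{"travel":[20.3,57.6,0],"rotation":[0,0,1.03],"gripper":0},{"travel":[20.3,57.6,0],"rotation":[0,0,1.03],"gripper":0},{"travel":[20.3,57.6,0],"rotation":[0,0,1.03],"gripper":0}]'; python3 - <<'E'
from h import *
p,d,i=grab("wrist","w1"); c=cloud(d,i)
from cell import ctrl
s=ctrl.state(); print(s["t"],s["tool_pos"].round(4),s["qpos"].round(3),R.from_quat(s["tool_rot"]).as_matrix().round(4).tolist())
def box(name,lo,hi):
    m=np.all((c>lo)&(c<hi),axis=2)
    q=c[m]; r=cv2.minAreaRect(q[:,:2].astype(np.float32)*1000)
    print(name,m.sum(),"c",np.round(r[0],1),"size",np.round(r[1],1),"ang",round(r[2],2),"medz",np.median(q[:,2]).round(4)); return q
box("handle top",(.42,-.06,.137),(.53,.06,.15))
box("handle",(.42,-.06,.09),(.53,.06,.15))
box("stage",(.36,-.12,.03),(.6,.055,.055))
E
```

```text
t: 1.85
tool_pos: [0.4805, -0.0119, 0.2412]
tool_rot: [0.035, 0.707, -0.035, 0.706]
contact_force: [-0.1, -0.2, -0.1]
grip_width: 0.0855
1.9 [ 0.4805 -0.0122  0.2413] [-0.262 -0.162  1.98  -0.     1.325 -0.161] [[-0.0018, 0.1006, 0.9949], [0.0001, 0.9949, -0.1006], [-1.0, -0.0001, -0.0018]]
handle top 578 c [482.2 -10.5] size [33.  13.3] ang 83.99 medz 0.141
handle 771 c [481.6 -10.4] size [33.1 14.4] ang 84.33 medz 0.1406
stage 14666 c [481.9 -11.4] size [135.9 166.4] ang 84.43 medz 0.0397
```

View pics/w1.png

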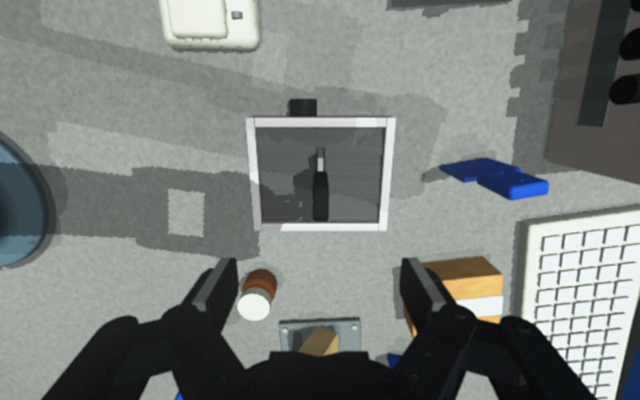

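```bash
python3 - <<'E'
from h import *
p,d,i=load("w1"); cv2.imwrite("pics/w1c.png",cv2.resize(p[100:250,230:420],None,fx=4,fy=4,interpolation=cv2.INTER_CUBIC))
E
python3 -m pendant '[{"travel":[0.12,0.16,-2],"rotation":[0,0,0],"gripper":0},{"travel":[0.12,0.16,-5],"rotation":[0,0,0],"gripper":0},{"travel":[0.12,0.16,-8],"rotation":[0,0,0],"gripper":0},{"travel":[0.12,0.16,-11],"rotation":[0,0,0],"gripper":0},{"travel":[0.12,0.16,-13],"rotation":[0,0,0],"gripper":0},{"travel":[0.12,0.16,-13.8],"rotation":[0,0,0],"gripper":0},{"travel":[0.12,0.16,-13.8],"rotation":[0,0,0],"gripper":0},{"travel":[0.12,0.16,-13.8],"rotation":[0,0,0],"gripper":0}]'; python3 - <<'E'
from h import *
p,d,i=grab("wrist","w2")
E
```

```text
t: 2.7
tool_pos: [0.4825, -0.0114, 0.1044]
tool_rot: [0.036, 0.706, -0.036, 0.706]
contact_force: [1.0, -0.1, -0.0]
grip_width: 0.0856
```

View pics/w1c.png

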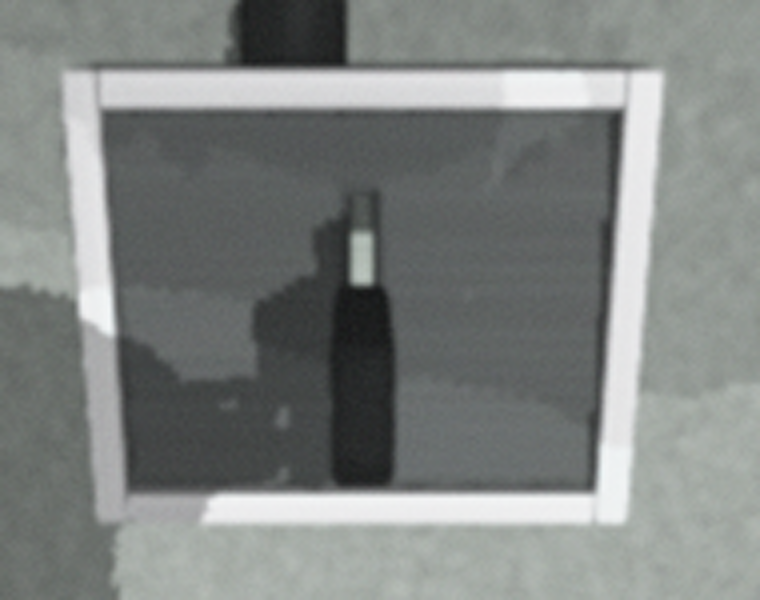

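View pics/w2.png

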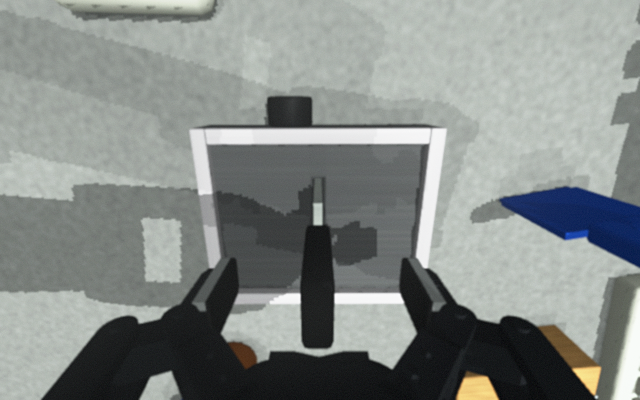

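The crop shows the black handle with a bright blade standing in the slot. The handle (~(317,290)) is centred between the fingers (237 to 400), so I'll close.

```bash
python3 -m pendant '[{"travel":[0,0,0],"rotation":[0,0,0],"gripper":0.4},{"travel":[0,0,0],"rotation":[0,0,0],"gripper":0.7},{"travel":[0,0,0],"rotation":[0,0,0],"gripper":1},{"travel":[0,0,0],"rotation":[0,0,0],"gripper":1},{"travel":[0,0,0],"rotation":[0,0,0],"gripper":1},{"travel":[0,0,0],"rotation":[0,0,0],"gripper":1},{"travel":[0,0,0],"rotation":[0,0,0],"gripper":1},{"travel":[0,0,0],"rotation":[0,0,0],"gripper":1},{"travel":[0,0,0],"rotation":[0,0,0],"gripper":1}]' 60; python3 - <<'E'
from cell import ctrl
from h import *
s=ctrl.state(); print(s["tool_pos"].round(4),s["contact_force"].round(2),s["ft_torque"].round(3),s["grip_width"]);print(R.from_quat(s["tool_rot"]).as_matrix().round(4).tolist())
grab("wrist","w3")
E
```

```text
t: 3.65
tool_pos: [0.4828, -0.0113, 0.1049]
tool_rot: [0.036, 0.706, -0.036, 0.706]
contact_force: [-2.5, 0.2, 3.4]
grip_width: 0.0134
[ 0.4828 -0.0113  0.1049] [-2.5   0.19  3.44] [0.069 0.41  0.014] 0.013358000212858816
[[0.0006, 0.1013, 0.9949], [-0.0006, 0.9949, -0.1013], [-1.0, -0.0005, 0.0007]]
```

View pics/w3.png

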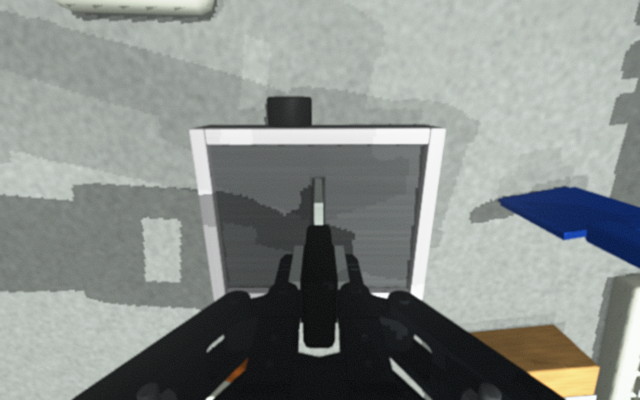

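```bash
python3 -m pendant '[{"travel":[0,0,0.5],"rotation":[0,0,0],"gripper":1},{"travel":[0,0,1.5],"rotation":[0,0,0],"gripper":1},{"travel":[0,0,3],"rotation":[0,0,0],"gripper":1},{"travel":[0,0,5],"rotation":[0,0,0],"gripper":1},{"travel":[0,0,8],"rotation":[0,0,0],"gripper":1},{"travel":[0,0,11],"rotation":[0,0,0],"gripper":1},{"travel":[0,0,13.5],"rotation":[0,0,0],"gripper":1},{"travel":[0,0,14.5],"rotation":[0,0,0],"gripper":1},{"travel":[0,0,14.5],"rotation":[0,0,0],"gripper":1}]'; python3 - <<'E'
from cell import ctrl
from h import *
s=ctrl.state(); print(s["tool_pos"].round(4),s["contact_force"].round(2),s["grip_width"]);print(R.from_quat(s["tool_rot"]).as_matrix().round(4).tolist())
p,d,i=grab("wrist","w4")
grab("top","t4")
# holder from top0 + scene0: fit front face and top face with the 30 deg normals' yaw
for nm in ("top0","scene0"):
    pp,dd,ii=load(nm); cc=cloud(dd,ii)
    yaw=np.radians(-2.45); ex=np.array([np.cos(yaw),np.sin(yaw),0]); ey=np.array([-np.sin(yaw),np.cos(yaw),0])
    zx=-.5*ex+np.array([0,0,.8660]); xx=.866*ex+np.array([0,0,.5])
    m=np.all((cc>(.38,-.37,.02))&(cc<(.53,-.22,.12)),axis=2); q=cc[m]; a=np.c_[q@xx,q@ey,q@zx]
    front=a[abs(a[:,0]-np.percentile(a[:,0],97))<.004]
    h,e=np.histogram(a[:,0],bins=np.arange(.36,.48,.002)); k=e[h.argmax()]+.001
    f=a[abs(a[:,0]-k)<.004]; print(nm,"front plane x",np.median(f[:,0]).round(4),"y",f[:,1].min().round(4),f[:,1].max().round(4),"z",f[:,2].min().round(4),f[:,2].max().round(4))
    h,e=np.histogram(a[:,2],bins=np.arange(-.2,-.1,.002)); k=e[h.argmax()]+.001
    f=a[abs(a[:,2]-k)<.003]; print("  top plane z",np.median(f[:,2]).round(4),"x",f[:,0].min().round(4),f[:,0].max().round(4),"y",f[:,1].min().round(4),f[:,1].max().round(4))
p,d,i=load("top0"); cv2.imwrite("pics/hold.png",cv2.resize(p[190:260,415:490],None,fx=8,fy=8,interpolation=cv2.INTER_CUBIC))
E
```

```text
t: 4.6
tool_pos: [0.4835, -0.0114, 0.2515]
tool_rot: [0.035, 0.705, -0.036, 0.708]
contact_force: [0.6, 0.6, -2.9]
grip_width: 0.0133
[ 0.4835 -0.0114  0.2515] [ 0.6   0.56 -2.9 ] 0.013260496560128225
[[0.0041, 0.1013, 0.9948], [-0.0014, 0.9949, -0.1013], [-1.0, -0.001, 0.0042]]
top0 front plane x 0.4411 y -0.3291 -0.2381 z -0.2244 -0.1546
  top plane z -0.1587 x 0.4053 0.4438 y -0.331 -0.2372
scene0 front plane x 0.4415 y -0.3317 -0.2377 z -0.2242 -0.1552
  top plane z -0.1575 x 0.4024 0.4482 y -0.3317 -0.2389
```

View pics/w4.png

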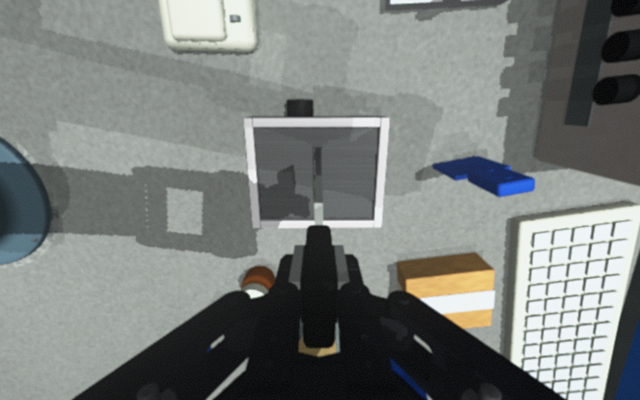

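View pics/hold.png

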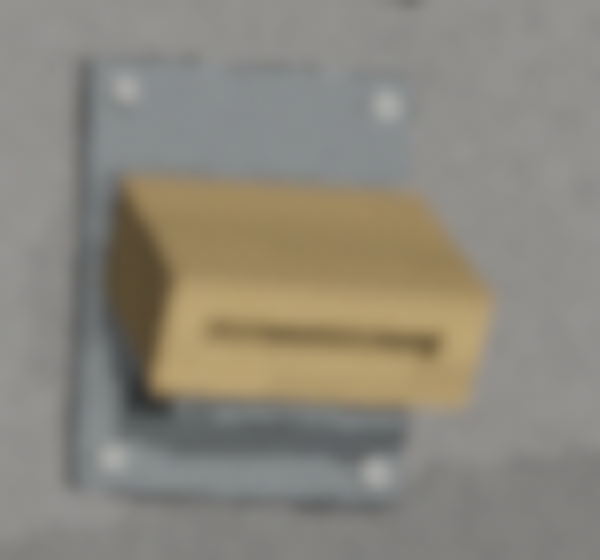

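```bash
cat >> h.py <<'E'
yaw=np.radians(-2.45); EX=np.array([np.cos(yaw),np.sin(yaw),0]); EY=np.array([-np.sin(yaw),np.cos(yaw),0])
ZS=-.5*EX+np.array([0,0,.8660254]); XS=.8660254*EX+np.array([0,0,.5])
def slotw(x,y,z): return x*XS+y*EY+z*ZS
RT=np.c_[-ZS,EY,XS]  # tool target
def need(P,Rt):
    from cell import ctrl
    s=ctrl.state(); A=R.from_quat(s["tool_rot"])
    print("pos",s["tool_pos"].round(4),"travel cm",((P-s["tool_pos"])*100).round(2),"rotvec",(R.from_matrix(Rt)*A.inv()).as_rotvec().round(4),"F",s["contact_force"].round(1))
E
python3 - <<'E'
from h import *
P=slotw(.4233,-.2843,-.020); print(P); need(P,RT)
p,d,i=load("top0"); c=cloud(d,i)
m=(p[...,0]>120)&(p[...,2]<60); m[:260]=0; q=c[m&(c[...,2]>.01)]; print(q.min(0),q.max(0))
E
```

```text
[ 0.36409119 -0.30013836  0.19432949]
pos [ 0.4821 -0.0111  0.2486] travel cm [-11.8  -28.9   -5.43] rotvec [-0.0376 -0.5235  0.0575] F [-0.9 -0.4 -1.8]
[ 0.28508201 -0.2508098   0.06806259] [ 0.31512101 -0.21624568  0.13346601]
```

```bash
python3 -m pendant '[{"travel":[-0.4,-1,0],"rotation":[0,-0.02,0],"gripper":1},{"travel":[-1.5,-3.5,0],"rotation":[-0.004,-0.06,0.006],"gripper":1},{"travel":[-2.7,-6.5,0],"rotation":[-0.008,-0.11,0.012],"gripper":1},{"travel":[-4,-9.7,0],"rotation":[-0.012,-0.17,0.018],"gripper":1},{"travel":[-5.3,-13,0],"rotation":[-0.016,-0.23,0.025],"gripper":1},{"travel":[-6.7,-16.5,0],"rotation":[-0.02,-0.29,0.032],"gripper":1},{"travel":[-8,-19.7,-0.5],"rotation":[-0.025,-0.35,0.038],"gripper":1},{"travel":[-9.3,-22.8,-1.5],"rotation":[-0.029,-0.41,0.045],"gripper":1},{"travel":[-10.5,-25.8,-3],"rotation":[-0.033,-0.46,0.05],"gripper":1},{"travel":[-11.4,-28,-4.5],"rotation":[-0.036,-0.5,0.055],"gripper":1},{"travel":[-11.8,-28.9,-5.4],"rotation":[-0.038,-0.523,0.058],"gripper":1},{"travel":[-11.8,-28.9,-5.4],"rotation":[-0.038,-0.523,0.058],"gripper":1},{"travel":[-11.8,-28.9,-5.4],"rotation":[-0.038,-0.523,0.058],"gripper":1}]'; python3 - <<'E'
from h import *
P=slotw(.4233,-.2843,-.020); need(P,RT)
from cell import ctrl; print(ctrl.state()["qpos"].round(3))
grab("wrist","w5"); grab("scene","s5"); grab("top","t5"); need(P,RT)
p,d,i=load("t5"); cv2.imwrite("pics/t5c.png",cv2.resize(p[180:320,380:520],None,fx=4,fy=4,interpolation=cv2.INTER_CUBIC))
p,d,i=load("s5"); cv2.imwrite("pics/s5c.png",cv2.resize(p[80:220,140:340],None,fx=4,fy=4,interpolation=cv2.INTER_CUBIC))
E
```

```text
t: 6.0
tool_pos: [0.3634, -0.2997, 0.1936]
tool_rot: [0.011, 0.501, -0.019, 0.865]
contact_force: [0.2, 0.1, -1.3]
grip_width: 0.0134
pos [ 0.3634 -0.2997  0.1936] travel cm [ 0.07 -0.04  0.07] rotvec [-0.0012 -0.0018  0.0007] F [ 0.2  0.1 -1.3]
[-1.182 -0.35   2.283  0.551  1.046 -1.381]
pos [ 0.3645 -0.2997  0.1951] travel cm [-0.04 -0.04 -0.08] rotvec [ 0.0016 -0.0004 -0.0016] F [ 0.4 -0.1 -1.2]
```

View pics/w5.png

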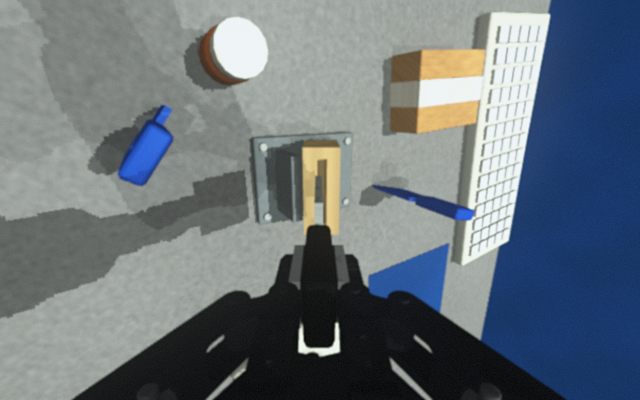

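View pics/s5c.png

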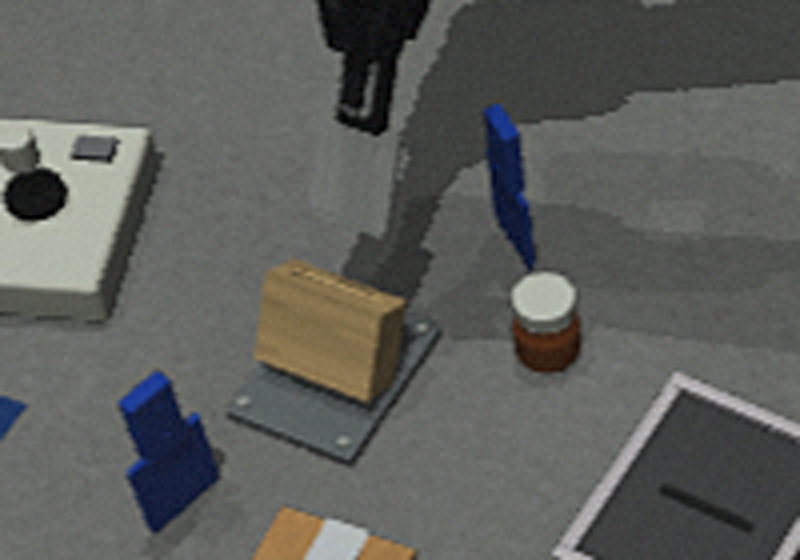

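View pics/t5c.png

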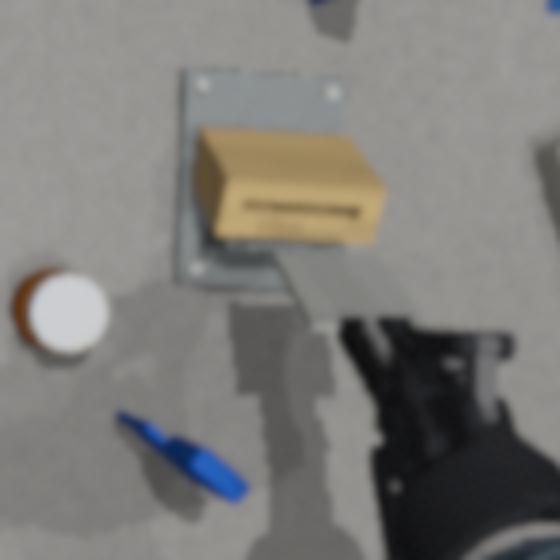

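```bash
python3 - <<'E'
from h import *
p,d,i=load("w5"); c=cloud(d,i); a=np.stack([c@XS,c@EY,c@ZS],-1)
cv2.imwrite("pics/w5c.png",cv2.resize(p[130:260,260:380],None,fx=6,fy=6,interpolation=cv2.INTER_CUBIC))
for v in (150,160,170,180,190,200,205,210,215,220,224):
    print(v,[(u,*(a[v,u]*1000).round(0).astype(int)) for u in range(296,346,4)])
E
```

```text
150 [(296, np.int64(396), np.int64(-251), np.int64(-218)), (300, np.int64(400), np.int64(-251), np.int64(-220)), (304, np.int64(408), np.int64(-242), np.int64(-159)), (308, np.int64(412), np.int64(-242), np.int64(-159)), (312, np.int64(416), np.int64(-242), np.int64(-158)), (316, np.int64(419), np.int64(-242), np.int64(-158)), (320, np.int64(423), np.int64(-242), np.int64(-159)), (324, np.int64(427), np.int64(-242), np.int64(-159)), (328, np.int64(431), np.int64(-242), np.int64(-159)), (332, np.int64(434), np.int64(-242), np.int64(-159)), (336, np.int64(438), np.int64(-242), np.int64(-157)), (340, np.int64(442), np.int64(-242), np.int64(-159)), (344, np.int64(454), np.int64(-256), np.int64(-250))]
160 [(296, np.int64(399), np.int64(-253), np.int64(-169)), (300, np.int64(403), np.int64(-254), np.int64(-171)), (304, np.int64(408), np.int64(-251), np.int64(-158)), (308, np.int64(412), np.int64(-251), np.int64(-157)), (312, np.int64(415), np.int64(-251), np.int64(-159)), (316, np.int64(419), np.int64(-252), np.int64(-160)), (320, np.int64(423), np.int64(-262), np.int64(-213)), (324, np.i
[... 5960 characters left out ...]
[(296, np.int64(392), np.int64(-347), np.int64(-226)), (300, np.int64(397), np.int64(-349), np.int64(-230)), (304, np.int64(407), np.int64(-318), np.int64(-159)), (308, np.int64(411), np.int64(-318), np.int64(-160)), (312, np.int64(415), np.int64(-318), np.int64(-158)), (316, np.int64(420), np.int64(-267), np.int64(-42)), (320, np.int64(423), np.int64(-267), np.int64(-42)), (324, np.int64(427), np.int64(-318), np.int64(-159)), (328, np.int64(431), np.int64(-318), np.int64(-159)), (332, np.int64(436), np.int64(-318), np.int64(-159)), (336, np.int64(440), np.int64(-318), np.int64(-159)), (340, np.int64(452), np.int64(-362), np.int64(-261)), (344, np.int64(458), np.int64(-364), np.int64(-265))]
```

View pics/w5c.png

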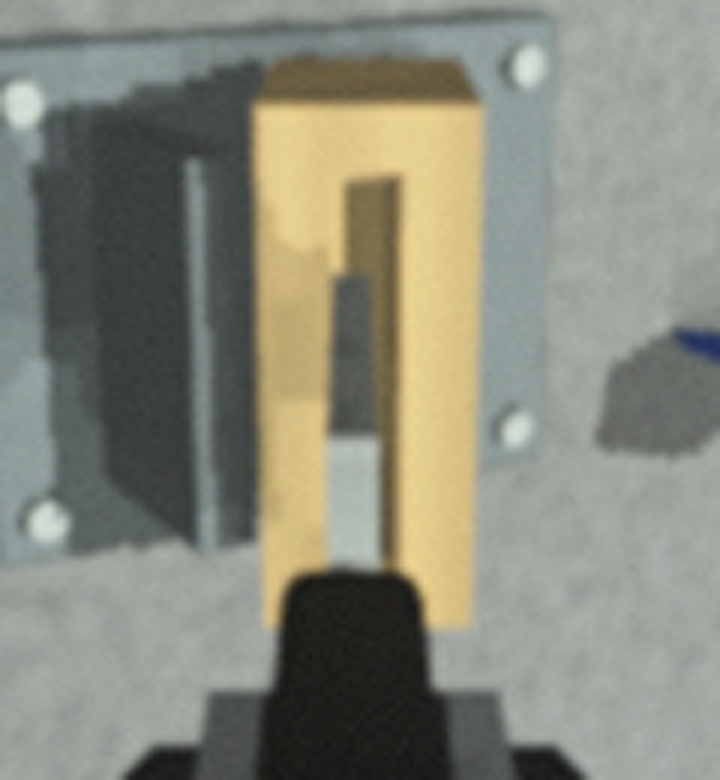

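```bash
cat > meas.py <<'E'
from h import *
import sys
def onpl(uv,i,n,k):
    r=rays(uv,i); e=np.array(i["eye"]); return e+r*((k-e@n)/(r@n))[:,None]
def edges(name,vs,lo,hi,sgn):
    p,d,i=load(name); g=p.astype(float).sum(2); out=[]
    for v in vs:
        row=cv2.GaussianBlur(g[v:v+1,:],(5,1),0)[0]; df=np.gradient(row)[lo:hi]*sgn
        k=int(df.argmax()); w=np.clip(df[max(k-2,0):k+3],0,None); out.append((lo+max(k-2,0)+(w*np.arange(len(w))).sum()/w.sum(),v))
    return np.array(out),i
E
python3 - <<'E'
from meas import *
p,d,i=load("w5"); g=p.astype(int).sum(2)
for v in (165,170,173,180,185,190,195,206,210,215,220): print(v,g[v,300:344].tolist())
E
```

```text
165 [208, 225, 323, 455, 498, 526, 570, 582, 584, 585, 568, 571, 558, 558, 556, 569, 533, 415, 315, 298, 314, 306, 310, 299, 276, 275, 367, 505, 569, 580, 584, 580, 577, 565, 555, 555, 549, 548, 536, 521, 491, 468, 459, 456]
170 [209, 221, 339, 452, 497, 506, 523, 544, 558, 570, 573, 567, 541, 541, 543, 562, 539, 418, 307, 300, 317, 314, 317, 307, 267, 286, 405, 543, 591, 588, 579, 581, 576, 563, 557, 554, 544, 539, 546, 529, 485, 456, 454, 453]
173 [210, 228, 329, 449, 496, 510, 510, 517, 512, 514, 502, 507, 495, 491, 506, 551, 536, 420, 314, 298, 314, 311, 319, 299, 276, 274, 399, 540, 586, 584, 582, 579, 576, 567, 555, 554, 550, 555, 535, 531, 488, 458, 459, 457]
180 [207, 213, 309, 435, 486, 481, 482, 488, 487, 485, 485, 486, 488, 495, 456, 369, 281, 254, 264, 263, 267, 263, 304, 307, 266, 279, 395, 543, 588, 584, 583, 575, 571, 569, 558, 558, 551, 543, 537, 514, 478, 458, 451, 464]
185 [215, 211, 308, 428, 477, 474, 470, 467, 476, 474, 478, 477, 486, 492, 454, 338, 258, 252, 252, 265, 265, 270, 302, 289, 262, 264, 403, 537, 585, 583, 578, 575, 567, 561, 553, 556, 538, 544, 533, 
[... 674 characters left out ...]
 494, 458, 441, 441, 441]
210 [204, 200, 245, 357, 443, 496, 521, 533, 537, 544, 539, 544, 552, 557, 545, 526, 524, 536, 528, 528, 532, 533, 492, 355, 237, 299, 432, 547, 586, 579, 579, 568, 569, 548, 547, 539, 540, 540, 524, 496, 487, 482, 486, 487]
215 [219, 223, 266, 380, 467, 475, 487, 514, 536, 534, 539, 549, 550, 551, 543, 541, 531, 540, 536, 537, 545, 542, 496, 346, 236, 297, 433, 553, 579, 576, 582, 571, 562, 557, 548, 546, 530, 538, 517, 510, 491, 485, 494, 477]
220 [336, 356, 410, 488, 535, 548, 543, 541, 530, 537, 517, 515, 500, 516, 532, 549, 556, 544, 550, 551, 552, 556, 502, 348, 235, 302, 427, 542, 583, 579, 576, 567, 559, 555, 545, 542, 532, 524, 521, 504, 488, 483, 489, 473]
```

```bash
python3 - <<'E'
from meas import *
p,d,i=load("w5")
print("slot",(onpl([(316.95,170),(326.2,170),(302.2,170)],i,ZS,-.1587)@XS).round(4))
for uv in [(314.7,185),(314.3,195),(321.5,185),(322.0,195)]: 
    q=onpl([uv],i,EY,-.254)[0]; print("blade",uv,(q@XS).round(4),(q@ZS).round(4))
for uv in [(322.75,206),(322.8,215),(322.8,220)]:
    q=onpl([uv],i,ZS,-.0415)[0]; print("blade sh",uv,(q@XS).round(4),(q@EY).round(4))
# depth discontinuities
for v in (178,185,190,195,200):
    z=(cloud(d,i)@ZS)[v]; idx=[u for u in range(308,330) if -.115<z[u]<-.03]; print(v,idx[:1],idx[-1:],z[idx].mean().round(4))
col=cloud(d,i)[:,318]; print([(v,*(np.array([col[v]@XS,col[v]@EY,col[v]@ZS])*1000).round(1)) for v in range(170,182)])
E
```

```text
slot [0.4201 0.4291 0.4059]
blade (314.7, 185) 0.4191 -0.0798
blade (314.3, 195) 0.4192 -0.0569
blade (321.5, 185) 0.4238 -0.0798
blade (322.0, 195) 0.4239 -0.0569
blade sh (322.75, 206) 0.4242 -0.2557
blade sh (322.8, 215) 0.4243 -0.2612
blade sh (322.8, 220) 0.4243 -0.2643
178 [315] [321] -0.0988
185 [315] [321] -0.0792
190 [315] [321] -0.0674
195 [315] [322] -0.0564
200 [314] [322] -0.0467
[(170, np.float64(421.0), np.float64(-273.3), np.float64(-213.1)), (171, np.float64(421.0), np.float64(-274.4), np.float64(-212.6)), (172, np.float64(421.0), np.float64(-276.0), np.float64(-214.3)), (173, np.float64(421.0), np.float64(-277.0), np.float64(-213.4)), (174, np.float64(421.0), np.float64(-278.2), np.float64(-213.6)), (175, np.float64(421.0), np.float64(-279.5), np.float64(-214.1)), (176, np.float64(421.3), np.float64(-253.7), np.float64(-104.8)), (177, np.float64(421.3), np.float64(-253.1), np.float64(-99.2)), (178, np.float64(421.3), np.float64(-253.7), np.float64(-98.4)), (179, np.float64(421.4), np.float64(-253.8), np.float64(-95.5)), (180, np.float64(421.4), np.float64(-253.7), np.float64(-92.4)), (181, np.float64(421.4), np.float64(-253.9), np.float64(-90.2))]
```

```bash
python3 - <<'E'
from meas import *
p,d,i=load("w5"); g=p.astype(int).sum(2); print([(v,int(g[v,320:325].mean())) for v in range(152,168)])
q=onpl([(322,159.0),(322,160),(322,161)],i,ZS,-.1587)@EY; print(q)
c=cloud(d,i); print([( v,(c[v,322]@EY).round(4),(c[v,322]@ZS).round(4)) for v in range(154,164)])
# block far/near y on top plane
for u in (310,334):
  z=c[:,u]@ZS; vs=[v for v in range(130,245) if abs(z[v]+.1587)<.003]; print(u,vs[0],vs[-1],(c[vs[0],u]@EY).round(4),(c[vs[-1],u]@EY).round(4))
from cell import ctrl
t=ctrl.state()["tool_pos"]; print(t@XS,t@EY,t@ZS); need(slotw(t@XS+.003,-.2843,-.020-.035),RT)
E
```

```text
[(152, 574), (153, 574), (154, 571), (155, 573), (156, 576), (157, 570), (158, 540), (159, 448), (160, 351), (161, 302), (162, 299), (163, 300), (164, 304), (165, 301), (166, 302), (167, 296)]
[-0.25042259 -0.25138258 -0.25234483]
[(154, np.float64(-0.2454), np.float64(-0.1575)), (155, np.float64(-0.2466), np.float64(-0.1589)), (156, np.float64(-0.2475), np.float64(-0.1583)), (157, np.float64(-0.2486), np.float64(-0.1592)), (158, np.float64(-0.2495), np.float64(-0.1589)), (159, np.float64(-0.2506), np.float64(-0.1595)), (160, np.float64(-0.2619), np.float64(-0.2143)), (161, np.float64(-0.2628), np.float64(-0.2131)), (162, np.float64(-0.2642), np.float64(-0.2142)), (163, np.float64(-0.2653), np.float64(-0.214))]
310 147 224 -0.2393 -0.3177
334 147 234 -0.2393 -0.329
0.42404900561433917 -0.28387875668789914 -0.019526463484251744
pos [ 0.3645 -0.2997  0.1951] travel cm [ 2.03 -0.13 -2.92] rotvec [ 0.0016 -0.0004 -0.0016] F [ 0.4 -0.1 -1.2]
```

```bash
python3 -m pendant '[{"travel":[0.26,0,0.15],"rotation":[0,0,0],"gripper":1},{"travel":[0.76,-0.03,-0.72],"rotation":[0,0,0],"gripper":1},{"travel":[1.46,-0.06,-1.93],"rotation":[0,0,0],"gripper":1},{"travel":[1.96,-0.08,-2.8],"rotation":[0,0,0],"gripper":1},{"travel":[2.16,-0.09,-3.14],"rotation":[0,0,0],"gripper":1},{"travel":[2.16,-0.09,-3.14],"rotation":[0,0,0],"gripper":1},{"travel":[2.16,-0.09,-3.14],"rotation":[0,0,0],"gripper":1}]'; python3 - <<'E'
from meas import *
from cell import ctrl
s=ctrl.state(); t=s["tool_pos"]; print(t@XS,t@EY,t@ZS); need(t,RT)
p,d,i=grab("wrist","w6"); cv2.imwrite("pics/w6c.png",cv2.resize(p[130:260,260:380],None,fx=6,fy=6,interpolation=cv2.INTER_CUBIC))
g=p.astype(int).sum(2); a=np.stack([cloud(d,i)@k for k in(XS,EY,ZS)],-1)
for v in (150,155,160,165,170,180,190,200): print(v,g[v,306:338].tolist())
for v in range(140,205,5): print(v,(a[v,318]*1000).round(1),(a[v,334]*1000).round(1), [u for u in range(305,335) if -.152<a[v,u,2]<-.02][::100], )
E
```

```text
t: 6.85
tool_pos: [0.3862, -0.3007, 0.1639]
tool_rot: [0.009, 0.5, -0.018, 0.866]
contact_force: [-0.2, 0.4, -1.4]
grip_width: 0.0128
0.42726105427038746 -0.28391734729420876 -0.05745917697251243
pos [ 0.3862 -0.3007  0.1639] travel cm [0. 0. 0.] rotvec [ 0.0017 -0.0003 -0.0018] F [-0.2  0.4 -1.4]
150 [249, 250, 246, 244, 244, 249, 251, 248, 240, 251, 249, 253, 243, 248, 248, 253, 254, 254, 246, 256, 252, 241, 257, 247, 249, 253, 259, 246, 254, 288, 373, 439]
155 [557, 554, 551, 552, 551, 555, 559, 550, 562, 556, 569, 559, 567, 573, 575, 571, 577, 574, 569, 574, 574, 568, 568, 566, 552, 546, 538, 540, 531, 531, 518, 500]
160 [554, 544, 552, 552, 546, 558, 548, 551, 552, 556, 566, 573, 576, 576, 581, 578, 580, 576, 574, 574, 577, 570, 572, 566, 562, 561, 550, 547, 547, 537, 521, 501]
165 [535, 532, 540, 537, 535, 542, 548, 546, 546, 553, 546, 562, 556, 565, 566, 570, 576, 578, 576, 584, 576, 580, 565, 560, 563, 557, 551, 545, 541, 536, 531, 500]
170 [460, 461, 472, 484, 439, 322, 251, 277, 306, 308, 304, 295, 306, 292, 293, 371, 510, 565, 578, 576, 578, 568, 569, 561, 557, 553, 544, 5
[... 522 characters left out ...]
 [ 426.1 -237.6 -235.7] [ 443.8 -238.6 -244.6] []
145 [ 426.2 -239.5 -210.5] [ 443.9 -244.1 -244.9] []
150 [ 426.2 -239.1 -176.7] [ 440.4 -239.5 -179.2] []
155 [ 426.2 -240.3 -158. ] [ 439.3 -240.3 -158. ] []
160 [ 426.2 -244.7 -159.5] [ 439.4 -244.5 -158.7] []
165 [ 426.3 -248.6 -158.3] [ 439.5 -248.8 -159.2] []
170 [ 426.2 -265.5 -214.3] [ 439.6 -252.7 -157.9] []
175 [ 426.2 -270.8 -214.2] [ 439.7 -257.2 -158.8] []
180 [ 426.3 -254.1 -130.5] [ 439.8 -261.5 -158.8] [315]
185 [ 426.3 -253.9 -116. ] [ 439.8 -265.6 -157.9] [315]
190 [ 426.3 -254.2 -105.1] [ 439.9 -270.  -157.9] [315]
195 [ 426.4 -254.   -93.7] [ 440.  -274.7 -158.5] [315]
200 [ 426.4 -253.8  -83.7] [ 440.1 -279.3 -158.7] [314]
```

View pics/w6c.png

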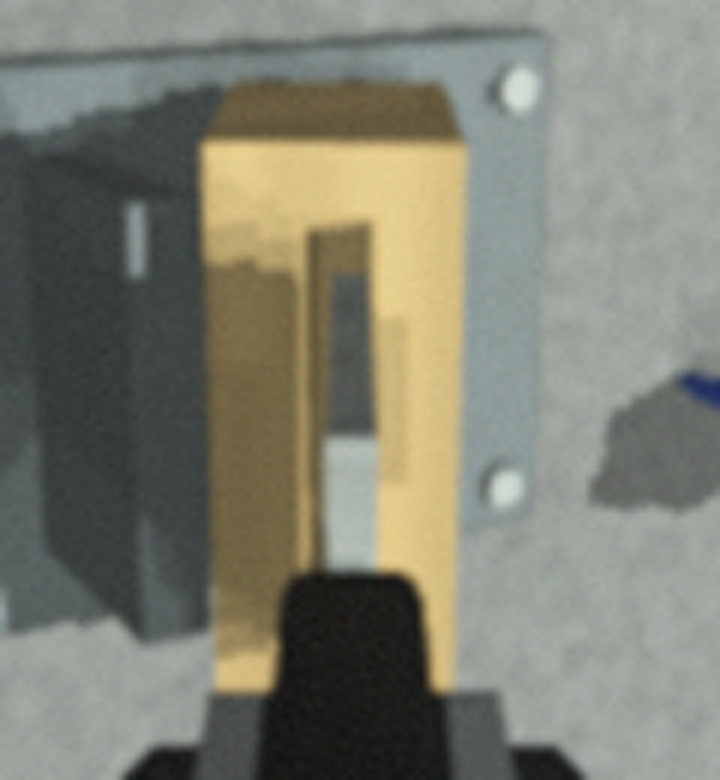

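```bash
python3 - <<'E'
from meas import *
p,d,i=load("w6"); c=cloud(d,i); a=np.stack([c@k for k in(XS,EY,ZS)],-1)
print("slot",(onpl([(310.65,170),(321.45,170),(310.5,173),(321.5,173)],i,ZS,-.1587)@XS).round(4))
for v in (178,180,185,190,195,200,204):
    us=[u for u in range(305,335) if -.16<a[v,u,2]<-.02 and abs(a[v,u,1]+.254)<.003]; q=onpl([(us[0]-.5,v),(us[-1]+.5,v)],i,EY,-.254); print(v,us[0],us[-1],(q@XS).round(4),(q@XS).mean().round(4),(q@ZS).mean().round(3))
E
```

```text
slot [0.4201 0.4291 0.42   0.4292]
178 315 321 [0.4236 0.429 ] 0.4263 -0.136
180 315 321 [0.4237 0.4289] 0.4263 -0.13
185 315 321 [0.4239 0.4288] 0.4263 -0.117
190 315 321 [0.424  0.4286] 0.4263 -0.104
195 315 322 [0.4242 0.4291] 0.4267 -0.094
200 314 322 [0.4237 0.429 ] 0.4264 -0.084
204 314 322 [0.4238 0.4289] 0.4264 -0.077
```

```bash
python3 - <<'E'
from h import *
from cell import ctrl
s=ctrl.state(); t=s["tool_pos"]; print(t@XS,t@EY,t@ZS,s["dq"].round(4)); need(slotw(.4255,-.2839,-.0575),RT)
E
python3 -m pendant '[{"travel":[-0.15,0,-0.09],"rotation":[0.001,0,-0.001],"gripper":1},{"travel":[-0.15,0,-0.09],"rotation":[0.0015,0,-0.0015],"gripper":1},{"travel":[-0.15,0,-0.09],"rotation":[0.0015,0,-0.0015],"gripper":1},{"travel":[-0.15,0,-0.09],"rotation":[0.0015,0,-0.0015],"gripper":1}]'
cat > chk.py <<'E'
from meas import *
from cell import ctrl
import sys
n=sys.argv[1]
s=ctrl.state(); t=s["tool_pos"]; print(t@XS,t@EY,t@ZS,s["contact_force"].round(1))
p,d,i=grab("wrist",n); c=cloud(d,i); a=np.stack([c@k for k in(XS,EY,ZS)],-1)
t=ctrl.state()["tool_pos"]; print(t@XS,t@EY,t@ZS); need(t,RT)
cv2.imwrite(f"pics/{n}c.png",cv2.resize(p[130:260,260:380],None,fx=6,fy=6,interpolation=cv2.INTER_CUBIC))
g=p.astype(float).sum(2)
for v in (168,170,172,174,176,180,190,200): print(v,g[v,304:330].astype(int).tolist())
for v in (180,185,190,195,200,204):
    us=[u for u in range(305,335) if -.16<a[v,u,2]<-.02 and abs(a[v,u,1]+.254)<.003]
    if us: q=onpl([(us[0]-.5,v),(us[-1]+.5,v)],i,EY,-.254); print(v,us[0],us[-1],(q@XS).round(4),(q@XS).mean().round(4),(q@ZS).mean().round(3), a[v,us,1].mean().round(4))
E
python3 chk.py w7
```

```text
0.42740347315747473 -0.28411335601869286 -0.05721133845950918 [-0.0018 -0.0056  0.0003  0.      0.0024  0.0005]
pos [ 0.3862 -0.3009  0.1642] travel cm [-0.15  0.03 -0.12] rotvec [ 0.0023 -0.     -0.0016] F [-0.3  0.2 -1.6]
t: 7.3
tool_pos: [0.3847, -0.301, 0.1634]
tool_rot: [0.01, 0.5, -0.019, 0.866]
contact_force: [0.7, -0.6, -2.2]
grip_width: 0.0135
0.4256590926290874 -0.284259120874166 -0.05711687882419919 [ 0.7 -0.6 -2.2]
0.42566219582692894 -0.284252291592203 -0.057150888296342295
pos [ 0.3847 -0.301   0.1633] travel cm [0. 0. 0.] rotvec [0.0009 0.     0.    ] F [ 1.3  0.4 -1.9]
168 [517, 503, 507, 500, 490, 493, 512, 532, 486, 377, 339, 335, 333, 337, 330, 317, 311, 292, 298, 377, 494, 560, 578, 577, 573, 577]
170 [457, 460, 451, 451, 444, 451, 459, 464, 415, 313, 275, 293, 300, 304, 311, 302, 295, 279, 299, 389, 541, 580, 578, 571, 581, 576]
172 [470, 462, 460, 454, 442, 440, 454, 463, 419, 306, 275, 295, 298, 304, 302, 302, 293, 293, 290, 400, 540, 583, 578, 574, 570, 573]
174 [418, 417, 414, 409, 388, 349, 380, 437, 403, 302, 284, 302, 302, 293, 311, 299, 295, 284, 297, 401
[... 170 characters left out ...]
 [305, 304, 295, 282, 289, 297, 343, 416, 393, 298, 265, 260, 243, 239, 246, 250, 249, 251, 294, 400, 531, 578, 579, 576, 570, 574]
190 [288, 293, 286, 290, 297, 296, 295, 335, 375, 315, 260, 252, 251, 231, 242, 255, 254, 248, 270, 358, 468, 506, 531, 567, 577, 572]
200 [285, 283, 287, 294, 284, 287, 285, 337, 388, 304, 243, 230, 225, 225, 232, 235, 249, 238, 264, 343, 467, 508, 517, 526, 550, 571]
180 315 321 [0.4222 0.4274] 0.4248 -0.128 -0.2545
185 315 321 [0.4224 0.4272] 0.4248 -0.115 -0.2543
190 315 321 [0.4225 0.4271] 0.4248 -0.103 -0.2543
195 315 322 [0.4227 0.4276] 0.4251 -0.092 -0.2543
200 314 322 [0.4222 0.4275] 0.4248 -0.083 -0.2543
204 314 322 [0.4223 0.4274] 0.4248 -0.076 -0.255
```

```bash
python3 -m pendant '[{"travel":[0.3,0.04,-0.52],"rotation":[0,0,0],"gripper":1},{"travel":[0.6,0.03,-1.04],"rotation":[0,0,0],"gripper":1},{"travel":[0.9,0.02,-1.56],"rotation":[0,0,0],"gripper":1},{"travel":[1.1,0.01,-1.9],"rotation":[0,0,0],"gripper":1},{"travel":[1.25,0,-2.16],"rotation":[0,0,0],"gripper":1},{"travel":[1.25,0,-2.16],"rotation":[0,0,0],"gripper":1},{"travel":[1.25,0,-2.16],"rotation":[0,0,0],"gripper":1}]'; python3 chk.py w8 | grep -v '\['; python3 - <<'E'
from h import *
from cell import ctrl
s=ctrl.state(); t=s["tool_pos"]; print(t@XS,t@EY,t@ZS,s["contact_force"].round(2),s["ft_torque"].round(3)); need(t,RT)
E
```

```text
t: 8.05
tool_pos: [0.3973, -0.301, 0.1417]
tool_rot: [0.01, 0.5, -0.019, 0.866]
contact_force: [0.5, -0.4, -0.9]
grip_width: 0.0133
0.4258266029814247 -0.2838406423999889 -0.08198576393807687
0.4258266029814247 -0.2838406423999889 -0.08198576393807687 [-0.49  0.63 -0.72] [0.006 0.392 0.087]
pos [ 0.3973 -0.3011  0.1419] travel cm [0. 0. 0.] rotvec [0.0013 0.0002 0.    ] F [-0.5  0.6 -0.7]
```

View pics/w8c.png

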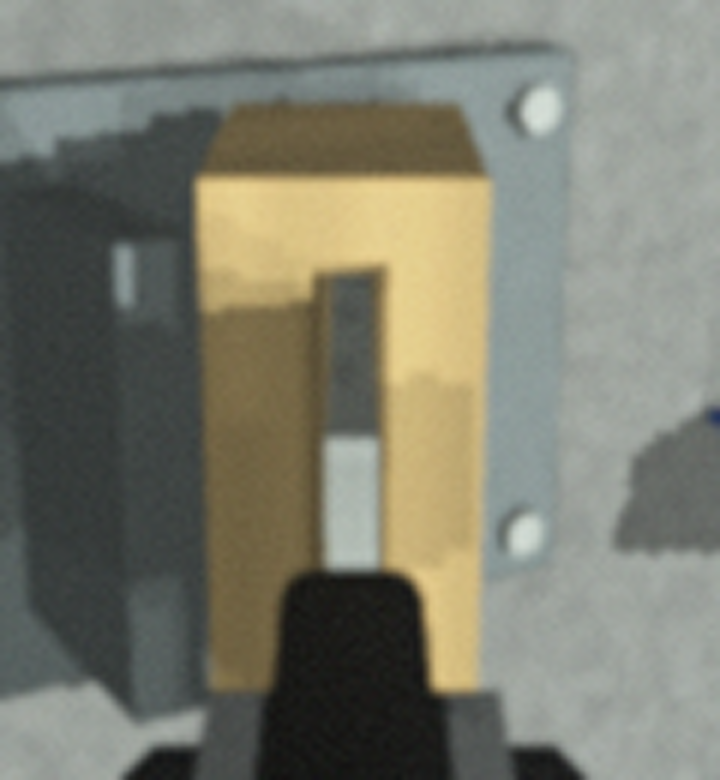

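The blade is inside the slot at crop (355,270) with no contact force, so I'll continue in.

```bash
python3 -m pendant '[{"travel":[0.25,-0.01,-0.43],"rotation":[0,0,0],"gripper":1},{"travel":[0.6,-0.03,-1.04],"rotation":[0,0,0],"gripper":1},{"travel":[0.95,-0.04,-1.65],"rotation":[0,0,0],"gripper":1},{"travel":[1.25,-0.05,-2.16],"rotation":[0,0,0],"gripper":1},{"travel":[1.5,-0.06,-2.6],"rotation":[0,0,0],"gripper":1},{"travel":[1.65,-0.07,-2.86],"rotation":[0,0,0],"gripper":1},{"travel":[1.75,-0.08,-3.03],"rotation":[0,0,0],"gripper":1},{"travel":[1.8,-0.08,-3.12],"rotation":[0,0,0],"gripper":1},{"travel":[1.8,-0.08,-3.12],"rotation":[0,0,0],"gripper":1}]'; python3 - <<'E'
from h import *
from cell import ctrl
s=ctrl.state(); t=s["tool_pos"]; print(t@XS,t@EY,t@ZS,s["contact_force"].round(2),s["ft_torque"].round(3)); need(slotw(.4257,-.2838,-.1208),RT)
E
```

```text
t: 9.0
tool_pos: [0.4153, -0.3019, 0.1107]
tool_rot: [0.01, 0.5, -0.019, 0.866]
contact_force: [-0.1, -0.4, -1.7]
grip_width: 0.0135
0.42586940179594496 -0.2838986068167876 -0.11803887307751726 [-0.08 -0.38 -1.72] [ 0.035  0.392 -0.041]
pos [ 0.4153 -0.3019  0.1107] travel cm [ 0.12  0.   -0.25] rotvec [0.0013 0.0002 0.    ] F [-0.1 -0.4 -1.7]
```

```bash
python3 -m pendant '[{"travel":[0.03,0,-0.05],"rotation":[0,0,0],"gripper":1},{"travel":[0.06,0,-0.1],"rotation":[0,0,0],"gripper":1},{"travel":[0.09,0,-0.15],"rotation":[0,0,0],"gripper":1},{"travel":[0.12,0,-0.2],"rotation":[0,0,0],"gripper":1},{"travel":[0.15,0,-0.25],"rotation":[0,0,0],"gripper":1},{"travel":[0.15,0,-0.26],"rotation":[0,0,0],"gripper":1},{"travel":[0.15,0,-0.26],"rotation":[0,0,0],"gripper":1}]'; cat > st.py <<'E'
from h import *
from cell import ctrl
s=ctrl.state(); t=s["tool_pos"]; print(t@XS,t@EY,t@ZS,s["contact_force"].round(2),"axial",(s["contact_force"]@ZS).round(2),s["grip_width"],s["ft_torque"].round(3)); need(slotw(.4257,-.2838,-.1208),RT)
E
python3 st.py
```

```text
t: 9.7
tool_pos: [0.4167, -0.3022, 0.109]
tool_rot: [0.01, 0.5, -0.018, 0.866]
contact_force: [-9.7, 3.2, 8.6]
grip_width: 0.0132
0.42619992512709676 -0.28412424124634506 -0.12025664369668966 [-9.72  3.23  8.58] axial 12.36 0.013159354724240648 [0.58  1.069 0.267]
pos [ 0.4167 -0.3022  0.109 ] travel cm [-0.01  0.03 -0.07] rotvec [ 0.0016 -0.     -0.0013] F [-9.7  3.2  8.6]
```

```bash
python3 -m pendant '[{"travel":[0.04,0,-0.07],"rotation":[0,0,0],"gripper":1},{"travel":[0.08,0,-0.14],"rotation":[0,0,0],"gripper":1},{"travel":[0.08,0,-0.14],"rotation":[0,0,0],"gripper":1}]';python3 st.py; python3 - <<'E'
from h import *
p,d,i=grab("wrist","w9"); cv2.imwrite("pics/w9c.png",cv2.resize(p[130:280,240:400],None,fx=5,fy=5,interpolation=cv2.INTER_CUBIC))
E
```

```text
t: 10.0
tool_pos: [0.4169, -0.3024, 0.1089]
tool_rot: [0.009, 0.5, -0.017, 0.866]
contact_force: [-22.4, 7.5, 22.4]
grip_width: 0.0131
0.42636753210212675 -0.28430732353191435 -0.1203834479312759 [-22.44   7.47  22.37] axial 30.74 0.013141884723846153 [1.297 2.05  0.406]
pos [ 0.4169 -0.3024  0.1089] travel cm [-0.03  0.05 -0.07] rotvec [ 0.0012 -0.0014 -0.004 ] F [-22.4   7.5  22.4]
```

View pics/w9c.png

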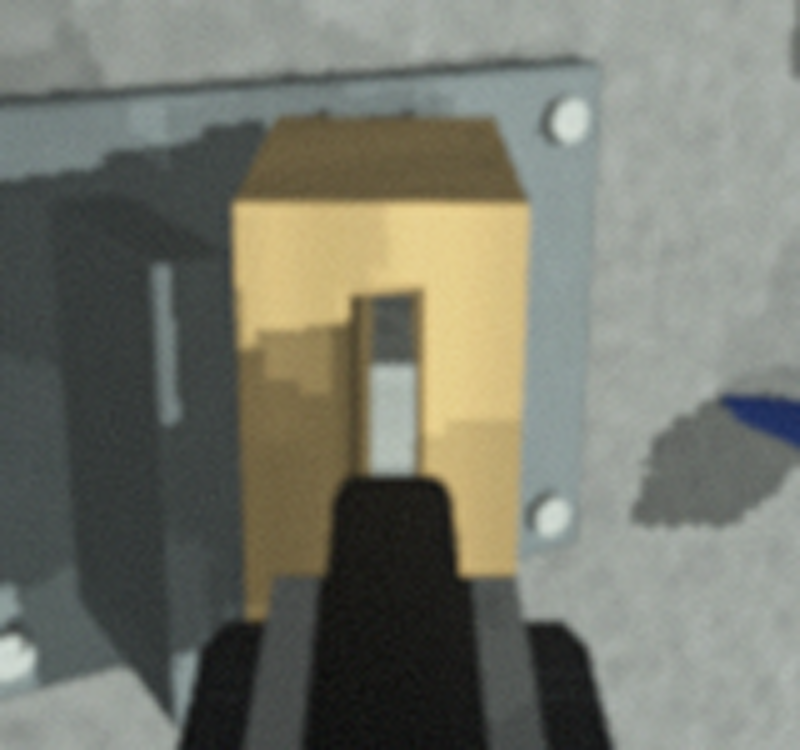

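```bash
python3 -m pendant '[{"travel":[0,0,0.02],"rotation":[0,0,0],"gripper":1},{"travel":[-0.02,0.02,0.02],"rotation":[0,0,0],"gripper":1},{"travel":[-0.02,0.02,0.02],"rotation":[0,0,0],"gripper":0.8},{"travel":[-0.02,0.02,0.02],"rotation":[0,0,0],"gripper":0.5},{"travel":[-0.02,0.02,0.02],"rotation":[0,0,0],"gripper":0.2},{"travel":[-0.02,0.02,0.02],"rotation":[0,0,0],"gripper":0},{"travel":[-0.02,0.02,0.02],"rotation":[0,0,0],"gripper":0},{"travel":[-0.02,0.02,0.02],"rotation":[0,0,0],"gripper":0},{"travel":[-0.02,0.02,0.02],"rotation":[0,0,0],"gripper":0}]';python3 st.py; python3 - <<'E'
from h import *
p,d,i=grab("wrist","w10"); c=cloud(d,i); a=np.stack([c@k for k in(XS,EY,ZS)],-1)
for v in range(190,350,8): print(v,(a[v,319]*1000).round(1))
E
```

```text
t: 10.95
tool_pos: [0.4167, -0.3022, 0.1092]
tool_rot: [0.009, 0.5, -0.017, 0.866]
contact_force: [0.2, 0.4, 0.2]
grip_width: 0.0852
0.4263405806696428 -0.2841302276159691 -0.12009451343343666 [0.22 0.44 0.21] axial 0.08 0.0852063446192319 [-0.01   0.229 -0.004]
pos [ 0.4167 -0.3022  0.1092] travel cm [-0.02  0.03 -0.09] rotvec [ 0.0013 -0.0012 -0.004 ] F [0.2 0.4 0.2]
190 [ 426.1 -265.6 -205.2]
198 [ 426.1 -272.6 -206.4]
206 [ 426.2 -282.5 -214.8]
214 [ 426.2 -289.1 -212.9]
222 [ 426.2 -296.8 -213.9]
230 [ 426.  -266.9 -132.5]
238 [ 426.  -267.5 -123.9]
246 [ 426.  -268.  -115.9]
254 [ 426.  -267.7 -107.4]
262 [ 425.9 -267.8 -100.4]
270 [ 425.9 -267.6  -93.7]
278 [ 425.9 -267.8  -88.2]
286 [ 425.9 -269.3  -84.9]
294 [ 426.  -272.3  -83.8]
302 [ 426.  -276.4  -84.3]
310 [ 426.  -280.7  -84.7]
318 [ 426.  -284.1  -84. ]
326 [ 426.  -288.6  -84.4]
334 [ 426.1 -292.1  -83.7]
342 [ 426.1 -297.4  -84.8]
```

View pics/w10.png

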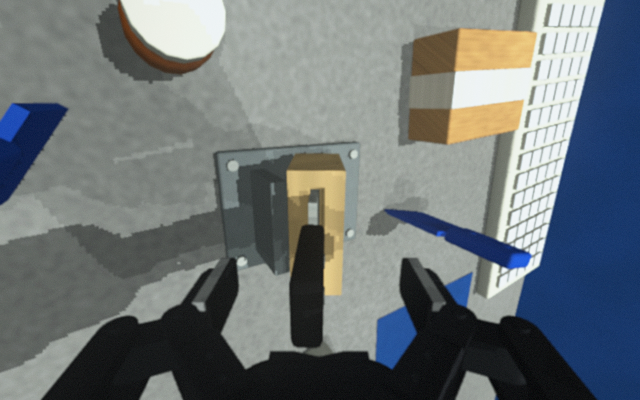

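The handle end is at -84.2 mm along z, against -83.7 mm expected if fully home, so the gauge is seated. I'll retreat along the slot axis.

```bash
python3 -m pendant '[{"travel":[-0.5,0.02,0.87],"rotation":[0,0,0],"gripper":0},{"travel":[-1.5,0.06,2.6],"rotation":[0,0,0],"gripper":0},{"travel":[-3,0.13,5.2],"rotation":[0,0,0],"gripper":0},{"travel":[-4.5,0.19,7.8],"rotation":[0,0,0],"gripper":0},{"travel":[-5.7,0.25,9.9],"rotation":[0,0,0],"gripper":0},{"travel":[-6,0.26,11],"rotation":[0,0,0],"gripper":0}]'; python3 - <<'E'
from h import *
grab("scene","s11"); p,d,i=grab("top","t11"); c=cloud(d,i)
y=np.radians(-3.7); Rv=np.c_[[0,0,-1],[-np.sin(y),np.cos(y),0],[np.cos(y),np.sin(y),0]]
need(np.array([.648,.2086,.21]),Rv)
m=np.all((c>(.57,.13,.015))&(c<(.735,.285,.03)),axis=2); print(cv2.minAreaRect(c[m][:,:2].astype(np.float32)*1000))
b=(p[...,2]>p[...,0].astype(int)+60)&np.all((c>(.6,.14,.06))&(c<(.7,.28,.1)),axis=2); print("bar",b.sum(),cv2.minAreaRect(c[b][:,:2].astype(np.float32)*1000),np.median(c[b][:,2]))
m=np.all((c>(.6,.0,.05))&(c<(.95,.45,.3)),axis=2)&(c[...,0]>.7); q=c[m]; print("box min x",np.percentile(q[:,0],1), q[:,2].max())
p,d,i=load("s11"); cv2.imwrite("pics/s11c.png",cv2.resize(p[80:260,140:440],None,fx=2.6,fy=2.6,interpolation=cv2.INTER_CUBIC))
E
```

```text
t: 11.6
tool_pos: [0.3562, -0.3006, 0.2218]
tool_rot: [0.008, 0.5, -0.019, 0.866]
contact_force: [0.5, 0.3, 0.3]
grip_width: 0.0855
pos [ 0.3568 -0.3007  0.2213] travel cm [29.12 50.93 -1.13] rotvec [ 0.0327  0.5233 -0.0255] F [ 1.2 -0.2 -0.1]
((647.513427734375, 208.75506591796875), (102.9427490234375, 131.76356506347656), 86.22755432128906)
bar 197 ((646.5574340820312, 209.13034057617188), (84.3341064453125, 12.645254135131836), 86.94515228271484) 0.08144177978662104
box min x 0.7505785118045871 0.1501244836778426
```

View pics/s11c.png

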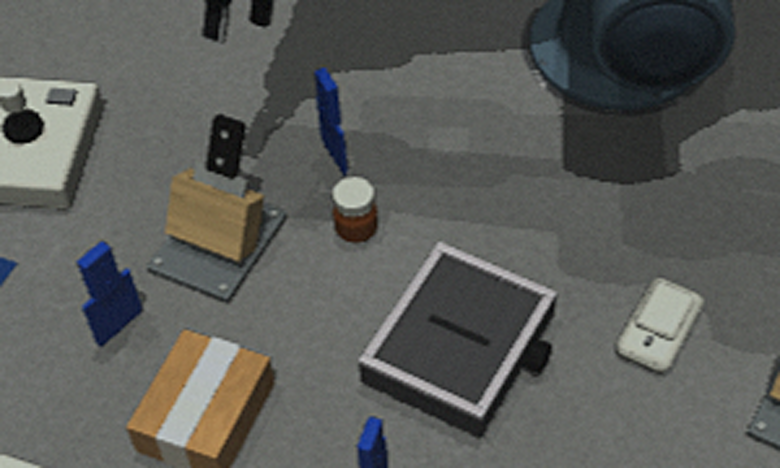

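The gauge sits home in the right holder, with its black handle at crop (227,145). The stage is empty. Next is the tray.

```bash
python3 -m pendant '[{"travel":[0.6,1,0.5],"rotation":[0,0.01,0],"gripper":0},{"travel":[2,3.5,1],"rotation":[0.002,0.04,-0.002],"gripper":0},{"travel":[4,7,1.5],"rotation":[0.005,0.08,-0.004],"gripper":0},{"travel":[6.2,10.9,2],"rotation":[0.008,0.12,-0.006],"gripper":0},{"travel":[8.4,14.7,2],"rotation":[0.01,0.16,-0.008],"gripper":0},{"travel":[10.6,18.5,2],"rotation":[0.013,0.2,-0.01],"gripper":0},{"travel":[12.8,22.4,2],"rotation":[0.016,0.24,-0.012],"gripper":0},{"travel":[15,26.2,2],"rotation":[0.018,0.28,-0.014],"gripper":0},{"travel":[17.2,30,2],"rotation":[0.02,0.32,-0.016],"gripper":0},{"travel":[19.3,33.8,2],"rotation":[0.023,0.36,-0.018],"gripper":0},{"travel":[21.5,37.6,2],"rotation":[0.025,0.4,-0.02],"gripper":0},{"travel":[23.7,41.4,1.5],"rotation":[0.028,0.44,-0.022],"gripper":0},{"travel":[25.8,45.2,1],"rotation":[0.03,0.48,-0.024],"gripper":0},{"travel":[27.6,48.3,0],"rotation":[0.032,0.505,-0.025],"gripper":0},{"travel":[28.7,50.2,-0.7],"rotation":[0.033,0.52,-0.026],"gripper":0},{"travel":[29.1,50.9,-1.1],"rotation":[0.033,0.523,-0.026],"gripper":0},{"travel":[29.1,50.9,-1.1],"rotation":[0.033,0.523,-0.026],"gripper":0},{"travel":[29.1,50.9,-1.1],"rotation":[0.033,0.523,-0.026],"gripper":0}]'; cat > tr.py <<'E'
from h import *
from cell import ctrl
import sys
s=ctrl.state(); print(s["tool_pos"].round(4),s["qpos"].round(3))
p,d,i=grab("wrist",sys.argv[1]); c=cloud(d,i)
hsv=cv2.cvtColor(p,cv2.COLOR_BGR2HSV)
b=(p[...,2]>p[...,0].astype(int)+50)&np.all((c>(.58,.12,.06))&(c<(.72,.30,.1)),axis=2); q=c[b]
top=q[q[:,2]>np.percentile(q[:,2],70)-.003]
print("bar",b.sum(),cv2.minAreaRect(top[:,:2].astype(np.float32)*1000),np.median(top[:,2]))
m=np.all((c>(.55,.10,.018))&(c<(.745,.30,.03)),axis=2); print("tray",cv2.minAreaRect(c[m][:,:2].astype(np.float32)*1000),np.median(c[m][:,2]))
y=np.radians(-3.7); Rv=np.c_[[0,0,-1],[-np.sin(y),np.cos(y),0],[np.cos(y),np.sin(y),0]]
need(np.array([.648,.2086,.067]),Rv)
E
python3 tr.py w12
```

```text
t: 13.5
tool_pos: [0.6472, 0.2078, 0.2095]
tool_rot: [0.023, 0.707, -0.023, 0.706]
contact_force: [-0.4, -0.2, -0.2]
grip_width: 0.0856
[0.6472 0.2078 0.2095] [ 0.144  0.341  1.501 -0.     1.3    0.21 ]
bar 1093 ((647.6568603515625, 209.4488983154297), (87.38996124267578, 11.644768714904785), 85.9255599975586) 0.08115338367014757
tray ((647.3946533203125, 208.7405548095703), (100.48247528076172, 130.1957244873047), 86.38153076171875) 0.023202395384558566
pos [0.6475 0.2075 0.2102] travel cm [  0.05   0.11 -14.32] rotvec [-0.      0.0001  0.0012] F [-0.3  0.1  0.1]
```

View pics/w12.png

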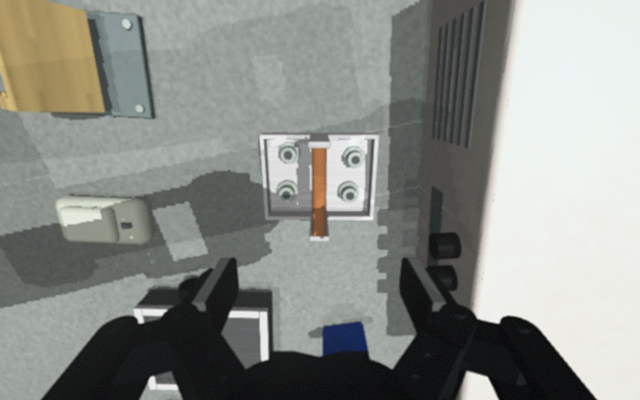

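The bar is at (319,190) in the middle of the tray, with four bushings at (288,153), (354,157), (285,190) and (347,191). I'll descend over it.

```bash
python3 -m pendant '[{"travel":[0,0.13,-1.5],"rotation":[0,0,0],"gripper":0},{"travel":[0,0.13,-4.5],"rotation":[0,0,0],"gripper":0},{"travel":[0,0.13,-8],"rotation":[0,0,0],"gripper":0},{"travel":[0,0.13,-11],"rotation":[0,0,0],"gripper":0},{"travel":[0,0.13,-13],"rotation":[0,0,0],"gripper":0},{"travel":[0,0.13,-14],"rotation":[0,0,0],"gripper":0},{"travel":[0,0.13,-14.4],"rotation":[0,0,0],"gripper":0},{"travel":[0,0.13,-14.4],"rotation":[0,0,0],"gripper":0},{"travel":[0,0.13,-14.4],"rotation":[0,0,0],"gripper":0}]'; python3 tr.py w13
```

```text
t: 14.45
tool_pos: [0.6484, 0.2088, 0.0678]
tool_rot: [0.023, 0.706, -0.023, 0.708]
contact_force: [0.5, 0.2, 0.1]
grip_width: 0.0853
[0.6484 0.2088 0.0678] [ 0.146  0.505  1.564 -0.     1.07   0.211]
bar 4037 ((647.2747192382812, 208.9127197265625), (89.3890151977539, 12.902697563171387), 86.43924713134766) 0.08108967430988465
tray ((647.2086181640625, 208.60960388183594), (101.3904037475586, 130.4626922607422), 86.34042358398438) 0.023077587773387392
pos [0.6484 0.2089 0.0679] travel cm [-0.04 -0.03 -0.09] rotvec [-0.0004  0.0028  0.0013] F [0.4 0.3 0. ]
```

View pics/w13.png

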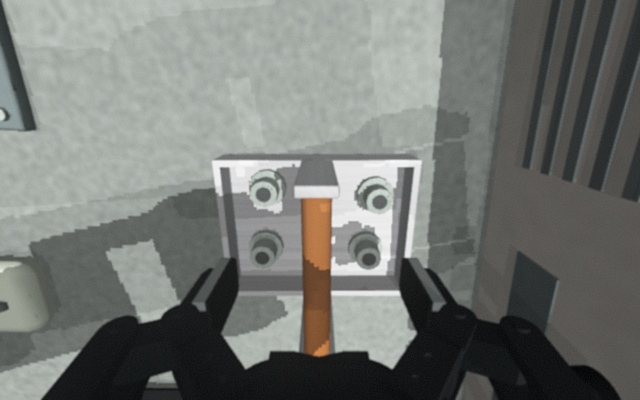

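```bash
python3 -m pendant '[{"travel":[-0.1,0,-0.1],"rotation":[0,0.003,0.001],"gripper":0},{"travel":[-0.1,0,-0.1],"rotation":[0,0.003,0.001],"gripper":0.4},{"travel":[-0.1,0,-0.1],"rotation":[0,0.003,0.001],"gripper":0.65},{"travel":[-0.1,0,-0.1],"rotation":[0,0.003,0.001],"gripper":0.8},{"travel":[-0.1,0,-0.1],"rotation":[0,0.003,0.001],"gripper":1},{"travel":[-0.1,0,-0.1],"rotation":[0,0.003,0.001],"gripper":1},{"travel":[-0.1,0,-0.1],"rotation":[0,0.003,0.001],"gripper":1},{"travel":[-0.1,0,-0.1],"rotation":[0,0.003,0.001],"gripper":1},{"travel":[-0.1,0,-0.1],"rotation":[0,0.003,0.001],"gripper":1},{"travel":[-0.1,0,-0.1],"rotation":[0,0.003,0.001],"gripper":1}]' 80; python3 tr.py w14
```

```text
t: 15.5
tool_pos: [0.6475, 0.2089, 0.067]
tool_rot: [0.023, 0.707, -0.023, 0.707]
contact_force: [-1.9, 0.3, 2.8]
grip_width: 0.0127
[0.6475 0.2089 0.067 ] [1.460e-01 5.060e-01 1.565e+00 1.000e-03 1.072e+00 2.100e-01]
bar 4081 ((647.3615112304688, 209.05926513671875), (88.80577850341797, 13.217562675476074), 86.34761810302734) 0.0810824381044329
tray ((647.347900390625, 208.9710693359375), (100.75491333007812, 130.41064453125), 86.28727722167969) 0.023074962563734203
pos [0.6475 0.2089 0.067 ] travel cm [ 0.05 -0.03 -0.  ] rotvec [-0.0004 -0.0002  0.0003] F [-1.9 -0.5  2.4]
```

View pics/w14.png

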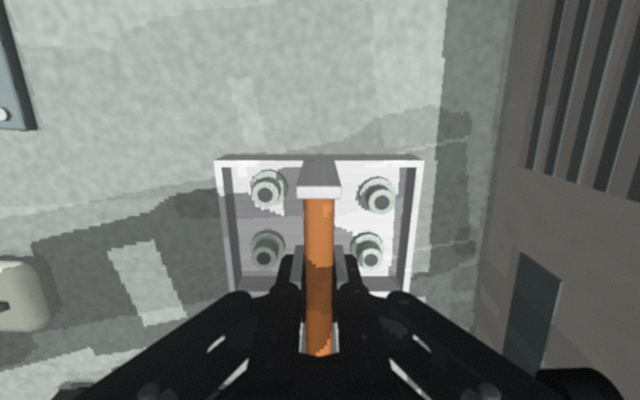

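Gripped. I'll lift smoothly by 10 cm.

```bash
python3 -m pendant '[{"travel":[0,0,0.15],"rotation":[0,0,0],"gripper":1},{"travel":[0,0,0.5],"rotation":[0,0,0],"gripper":1},{"travel":[0,0,1.1],"rotation":[0,0,0],"gripper":1},{"travel":[0,0,1.9],"rotation":[0,0,0],"gripper":1},{"travel":[0,0,2.9],"rotation":[0,0,0],"gripper":1},{"travel":[0,0,4],"rotation":[0,0,0],"gripper":1},{"travel":[0,0,5.1],"rotation":[0,0,0],"gripper":1},{"travel":[0,0,6.2],"rotation":[0,0,0],"gripper":1},{"travel":[0,0,7.2],"rotation":[0,0,0],"gripper":1},{"travel":[0,0,8.2],"rotation":[0,0,0],"gripper":1},{"travel":[0,0,9],"rotation":[0,0,0],"gripper":1},{"travel":[0,0,9.6],"rotation":[0,0,0],"gripper":1},{"travel":[0,0,9.9],"rotation":[0,0,0],"gripper":1},{"travel":[0,0,10],"rotation":[0,0,0],"gripper":1},{"travel":[0,0,10],"rotation":[0,0,0],"gripper":1}]'; python3 - <<'E'
from h import *
from cell import ctrl
s=ctrl.state(); T=R.from_quat(s["tool_rot"]).as_matrix(); print(s["tool_pos"].round(4),T.round(4).tolist(),s["contact_force"].round(2),s["grip_width"])
p,d,i=grab("wrist","w15"); c=cloud(d,i)
# tray in tool-ish frame: rim points & plane
q=c[np.all((c>(.55,.10,.10))&(c<(.745,.30,.135)),axis=2)]; r=q[abs(q[:,2]-np.median(q[:,2]))<.01]
m=np.all((c>(.55,.10,.117))&(c<(.745,.30,.132)),axis=2); q=c[m]; rr=cv2.minAreaRect(q[:,:2].astype(np.float32)*1000); print(rr)
A=np.c_[q[:,:2]-q[:,:2].mean(0),np.ones(len(q))]; print("rim plane",np.linalg.lstsq(A,q[:,2],rcond=None)[0])
y=np.radians(-5.6); Rv=np.c_[[0,0,-1],[-np.sin(y),np.cos(y),0],[np.cos(y),np.sin(y),0]]
need(np.array([.4815,-.011,.167]),Rv)
E
```

```text
t: 17.05
tool_pos: [0.6473, 0.2089, 0.1667]
tool_rot: [0.023, 0.707, -0.023, 0.706]
contact_force: [-0.2, -0.3, -4.4]
grip_width: 0.0126
[0.6473 0.2089 0.1667] [[-0.0008, 0.0648, 0.9979], [0.0004, 0.9979, -0.0648], [-1.0, 0.0003, -0.0008]] [-0.16 -0.29 -4.41] 0.012605744884537829
((647.1813354492188, 208.96339416503906), (100.72901153564453, 130.38726806640625), 86.36628723144531)
rim plane [0.00081283 0.0073895  0.12222373]
pos [0.6472 0.2089 0.1665] travel cm [-16.57 -21.99   0.05] rotvec [-0.0003 -0.0011 -0.0329] F [ 0.3  0.2 -4.9]
```

View pics/w15.png

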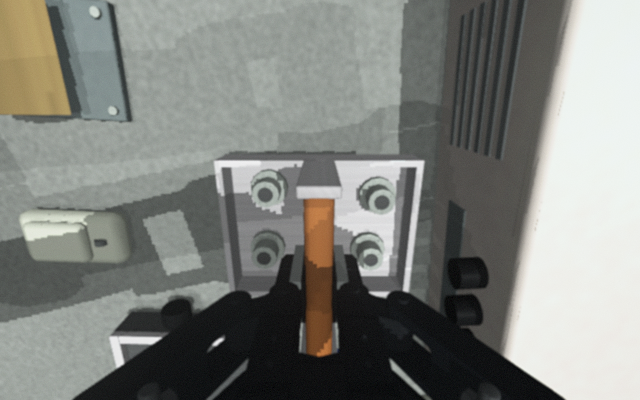

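```bash
python3 - <<'E'
from h import *
p,d,i=load("t11"); c=cloud(d,i)
m=(p[...,0]>120)&(p[...,2]<60)&(c[...,0]>.5)&(c[...,1]>-.15)&(c[...,2]>.01); q=c[m]; print(q.min(0),q.max(0))
E
```

```text
[ 0.63916802 -0.02552692  0.06743629] [ 0.67891233 -0.014612    0.13273839]
```

```bash
python3 -m pendant '[{"travel":[-0.12,-0.15,0],"rotation":[0,0,0],"gripper":1},{"travel":[-0.46,-0.62,0],"rotation":[0,0,-0.001],"gripper":1},{"travel":[-1.01,-1.34,0],"rotation":[0,0,-0.002],"gripper":1},{"travel":[-1.72,-2.29,0],"rotation":[0,0,-0.003],"gripper":1},{"travel":[-2.58,-3.43,0],"rotation":[0,0,-0.005],"gripper":1},{"travel":[-3.58,-4.75,0],"rotation":[0,0,-0.007],"gripper":1},{"travel":[-4.67,-6.2,0],"rotation":[0,0,-0.009],"gripper":1},{"travel":[-5.83,-7.74,0],"rotation":[0,0,-0.012],"gripper":1},{"travel":[-7.04,-9.35,0],"rotation":[0,0,-0.014],"gripper":1},{"travel":[-8.28,-11,0],"rotation":[0,0,-0.017],"gripper":1},{"travel":[-9.53,-12.65,0],"rotation":[0,0,-0.019],"gripper":1},{"travel":[-10.74,-14.26,0],"rotation":[0,0,-0.021],"gripper":1},{"travel":[-11.9,-15.8,0],"rotation":[0,0,-0.024],"gripper":1},{"travel":[-12.99,-17.25,0],"rotation":[0,0,-0.026],"gripper":1},{"travel":[-13.99,-18.57,0],"rotation":[0,0,-0.028],"gripper":1},{"travel":[-14.85,-19.71,0],"rotation":[0,0,-0.03],"gripper":1},{"travel":[-15.56,-20.66,0],"rotation":[0,0,-0.031],"gripper":1},{"travel":[-16.11,-21.38,0],"rotation":[0,0,-0.032],"gripper":1},{"travel":[-16.45,-21.85,0],"rotation":[0,0,-0.033],"gripper":1},{"travel":[-16.57,-22,0],"rotation":[0,0,-0.033],"gripper":1}]'; cat > pl.py <<'E'
from h import *
from cell import ctrl
import sys
def rim(n,cam,tz):
    p,d,i=grab(cam,n); c=cloud(d,i)
    q=c[np.all((c>(.38,-.12,tz-.005))&(c<(.6,.1,tz+.006)),axis=2)]; rr=cv2.minAreaRect(q[:,:2].astype(np.float32)*1000)
    A=np.c_[q[:,:2]-q[:,:2].mean(0),np.ones(len(q))]; print(cam,"tray",[np.round(x,2) for x in rr],"rim plane",np.linalg.lstsq(A,q[:,2],rcond=None)[0].round(4))
    q=c[np.all((c>(.36,-.12,.043))&(c<(.6,.1,.053)),axis=2)]; 
    if len(q)>10: rr=cv2.minAreaRect(q[:,:2].astype(np.float32)*1000); print(cam,"stage",[np.round(x,2) for x in rr])
s=ctrl.state(); T=R.from_quat(s["tool_rot"]).as_matrix(); print(s["tool_pos"].round(4),s["contact_force"].round(2),s["grip_width"])
tz=s["tool_pos"][2]-.067+.0231
rim(sys.argv[1]+"w","wrist",tz); rim(sys.argv[1]+"t","top",tz)
y=np.radians(-5.6); Rv=np.c_[[0,0,-1],[-np.sin(y),np.cos(y),0],[np.cos(y),np.sin(y),0]]
need(np.array([.4815,-.011,.107]),Rv)
E
python3 pl.py a
```

```text
t: 19.1
tool_pos: [0.4813, -0.0115, 0.1665]
tool_rot: [0.035, 0.707, -0.035, 0.706]
contact_force: [-0.6, -0.1, -3.8]
grip_width: 0.0126
[ 0.4813 -0.0115  0.1665] [-0.59 -0.09 -3.8 ] 0.012614084948423422
wrist tray [array([481.21, -11.24]), array([100.42, 130.41]), np.float64(84.28)] rim plane [0.0004 0.0045 0.1222]
wrist stage [array([487.22,  43.16]), array([ 26.75, 165.94]), np.float64(84.26)]
top tray [array([440.92,  -6.53]), array([106.61,  37.44]), np.float64(75.34)] rim plane [-0.002   0.0039  0.1231]
top stage [array([442.42,  -9.05]), array([131.13,  41.17]), np.float64(75.77)]
pos [ 0.4816 -0.0111  0.1666] travel cm [-0.01  0.01 -5.96] rotvec [-0.0005 -0.0008  0.0003] F [ 0.1 -0.2 -5.3]
```

View pics/aw.png

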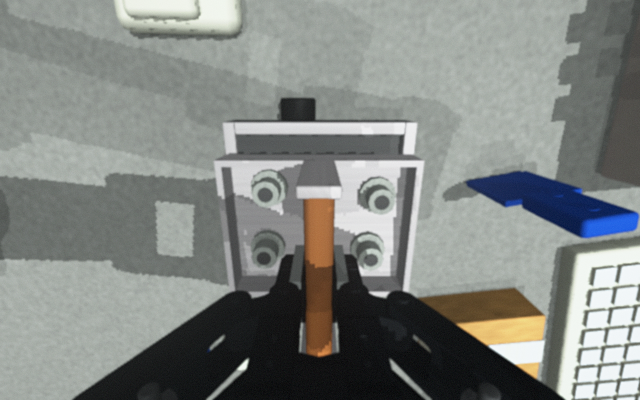

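View pics/at.png

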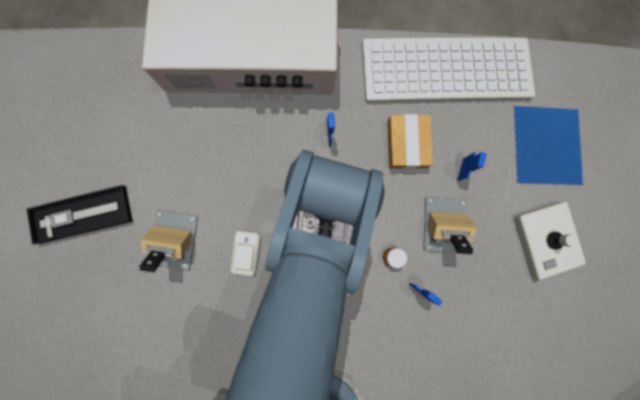

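The tray is level, with four bushings at (267,188), (379,195), (265,250) and (368,250). It is centred over the stage within 1 mm, so I'll lower it.

```bash
python3 -m pendant '[{"travel":[0.03,0,-0.1],"rotation":[0,0,0],"gripper":1},{"travel":[0.05,0,-0.4],"rotation":[0,0,0],"gripper":1},{"travel":[0.05,0,-0.9],"rotation":[0,0,0],"gripper":1},{"travel":[0.05,0,-1.5],"rotation":[0,0,0],"gripper":1},{"travel":[0.05,0,-2.1],"rotation":[0,0,0],"gripper":1},{"travel":[0.05,0,-2.7],"rotation":[0,0,0],"gripper":1},{"travel":[0.05,0,-3.3],"rotation":[0,0,0],"gripper":1},{"travel":[0.05,0,-3.9],"rotation":[0,0,0],"gripper":1},{"travel":[0.05,0,-4.4],"rotation":[0,0,0],"gripper":1},{"travel":[0.05,0,-4.8],"rotation":[0,0,0],"gripper":1},{"travel":[0.05,0,-5.1],"rotation":[0,0,0],"gripper":1},{"travel":[0.05,0,-5.3],"rotation":[0,0,0],"gripper":1},{"travel":[0.05,0,-5.45],"rotation":[0,0,0],"gripper":1},{"travel":[0.05,0,-5.55],"rotation":[0,0,0],"gripper":1},{"travel":[0.05,0,-5.6],"rotation":[0,0,0],"gripper":1},{"travel":[0.05,0,-5.6],"rotation":[0,0,0],"gripper":1}]'; python3 pl.py b
```

```text
t: 20.8
tool_pos: [0.4821, -0.0111, 0.1106]
tool_rot: [0.035, 0.707, -0.034, 0.706]
contact_force: [-0.6, 0.4, -4.9]
grip_width: 0.0129
[ 0.4821 -0.0111  0.1106] [-0.56  0.4  -4.93] 0.012897839559511884
wrist tray [array([482.11, -10.79]), array([100.08, 130.81]), np.float64(84.39)] rim plane [0.0011 0.0052 0.0663]
wrist stage [array([481.98, -10.94]), array([135.61, 166.29]), np.float64(84.41)]
top tray [array([447.88,  -7.03]), array([102.62,  21.4 ]), np.float64(75.43)] rim plane [-0.0429  0.0156  0.0671]
top stage [array([448.57,  -8.33]), array([118.96,  22.54]), np.float64(75.41)]
pos [ 0.4822 -0.0112  0.1107] travel cm [-0.07  0.02 -0.37] rotvec [-0.0004 -0.0007  0.0002] F [ 0.1 -0.3 -4.7]
```

View pics/bw.png

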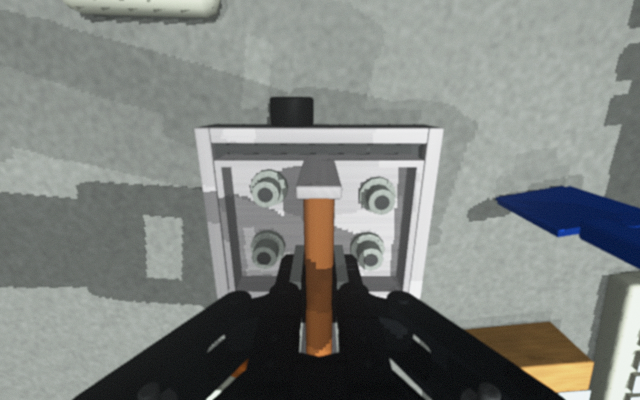

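```bash
python3 -m pendant '[{"travel":[0,0,-0.05],"rotation":[0,0,0],"gripper":1},{"travel":[0,0,-0.1],"rotation":[0,0,0],"gripper":1},{"travel":[0,0,-0.15],"rotation":[0,0,0],"gripper":1},{"travel":[0,0,-0.2],"rotation":[0,0,0],"gripper":1},{"travel":[0,0,-0.25],"rotation":[0,0,0],"gripper":1},{"travel":[0,0,-0.3],"rotation":[0,0,0],"gripper":1},{"travel":[0,0,-0.33],"rotation":[0,0,0],"gripper":1},{"travel":[0,0,-0.36],"rotation":[0,0,0],"gripper":1},{"travel":[0,0,-0.36],"rotation":[0,0,0],"gripper":1}]'; python3 pl.py c
```

```text
t: 21.8
tool_pos: [0.4821, -0.0112, 0.107]
tool_rot: [0.035, 0.706, -0.034, 0.706]
contact_force: [0.2, -0.2, -5.0]
grip_width: 0.013
[ 0.4821 -0.0112  0.107 ] [ 0.23 -0.22 -4.98] 0.012965647996175823
wrist tray [array([482.09, -10.92]), array([100.25, 130.39]), np.float64(84.39)] rim plane [0.0007 0.0046 0.0627]
wrist stage [array([482.06, -10.02]), array([133.8 , 166.14]), np.float64(84.42)]
top tray [array([447.99,  -7.28]), array([102.1 ,  18.95]), np.float64(75.07)] rim plane [ 0.0288 -0.0033  0.0637]
top stage [array([449.02,  -8.43]), array([117.89,  22.08]), np.float64(76.12)]
pos [ 0.4822 -0.0112  0.107 ] travel cm [-0.07  0.02 -0.  ] rotvec [-0.0004 -0.0007  0.0003] F [ 0.3 -0.7 -4.1]
```

Not in contact yet (force still -5 N), so I'll creep further.

```bash
python3 -m pendant '[{"travel":[0,0,-0.03],"rotation":[0,0,0],"gripper":1},{"travel":[0,0,-0.06],"rotation":[0,0,0],"gripper":1},{"travel":[0,0,-0.09],"rotation":[0,0,0],"gripper":1},{"travel":[0,0,-0.09],"rotation":[0,0,0],"gripper":1},{"travel":[0,0,-0.09],"rotation":[0,0,0],"gripper":1}]'; python3 pl.py d | grep -v top
```

```text
t: 22.4
tool_pos: [0.4822, -0.0112, 0.107]
tool_rot: [0.035, 0.707, -0.034, 0.706]
contact_force: [-5.3, 0.8, 4.7]
grip_width: 0.0128
[ 0.4822 -0.0112  0.107 ] [-5.33  0.78  4.73] 0.012822330435292826
wrist tray [array([482.19, -10.67]), array([100.1 , 130.56]), np.float64(84.62)] rim plane [0.0011 0.005  0.0627]
wrist stage [array([482.07,  -9.94]), array([133.76, 166.21]), np.float64(84.32)]
pos [ 0.4822 -0.0112  0.107 ] travel cm [-0.07  0.02  0.  ] rotvec [-0.0003 -0.001   0.    ] F [-5.4  1.5  5.5]
```

Contact: the vertical force went from -5 N to +5 N, so the tray is resting on the stage. I'll release gently.

```bash
python3 -m pendant '[{"travel":[0,0,0],"rotation":[0,0,0],"gripper":1},{"travel":[0,0,0],"rotation":[0,0,0],"gripper":1},{"travel":[0,0,0],"rotation":[0,0,0],"gripper":0.8},{"travel":[0,0,0],"rotation":[0,0,0],"gripper":0.6},{"travel":[0,0,0],"rotation":[0,0,0],"gripper":0.4},{"travel":[0,0,0],"rotation":[0,0,0],"gripper":0.2},{"travel":[0,0,0],"rotation":[0,0,0],"gripper":0},{"travel":[0,0,0],"rotation":[0,0,0],"gripper":0},{"travel":[0,0,0],"rotation":[0,0,0],"gripper":0},{"travel":[0,0,0],"rotation":[0,0,0],"gripper":0}]' 20; python3 pl.py e | grep -v top
```

```text
t: 23.5
tool_pos: [0.4822, -0.0112, 0.107]
tool_rot: [0.035, 0.707, -0.034, 0.706]
contact_force: [0.3, 0.8, -0.2]
grip_width: 0.0855
[ 0.4822 -0.0112  0.107 ] [ 0.29  0.76 -0.18] 0.08552345652911919
wrist tray [array([482.3 , -11.02]), array([100.41, 130.5 ]), np.float64(84.38)] rim plane [0.0012 0.0054 0.0627]
wrist stage [array([481.97, -11.19]), array([136.07, 166.35]), np.float64(84.33)]
pos [ 0.4822 -0.0112  0.107 ] travel cm [-0.07  0.02  0.  ] rotvec [-0.0003 -0.0011  0.    ] F [ 0.6 -0.4 -0.6]
```

View pics/ew.png

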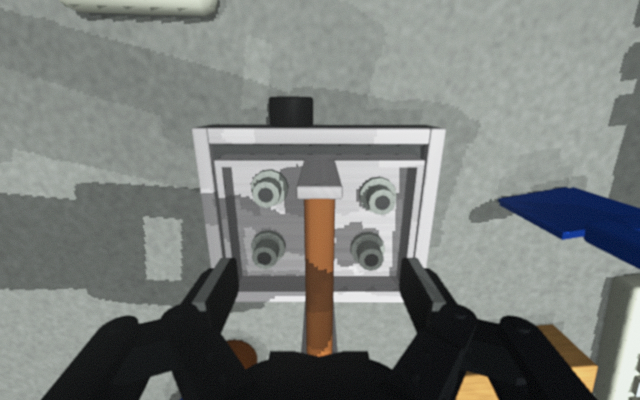

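Open and seated. I'll retreat straight up and then do the final checks.

```bash
python3 -m pendant '[{"travel":[0,0,0.5],"rotation":[0,0,0],"gripper":0},{"travel":[0,0,2],"rotation":[0,0,0],"gripper":0},{"travel":[0,0,5],"rotation":[0,0,0],"gripper":0},{"travel":[0,0,9],"rotation":[0,0,0],"gripper":0},{"travel":[0,0,13],"rotation":[0,0,0],"gripper":0},{"travel":[-1,0,16],"rotation":[0,0,0],"gripper":0},{"travel":[-3,0,18],"rotation":[0,0,0],"gripper":0},{"travel":[-5,0,20],"rotation":[0,0,0],"gripper":0},{"travel":[-6,0,21],"rotation":[0,0,0],"gripper":0},{"travel":[-6,0,21],"rotation":[0,0,0],"gripper":0},{"travel":[-6,0,21],"rotation":[0,0,0],"gripper":0}]'; python3 - <<'E'
from h import *
grab("scene","sf"); grab("wrist","wf"); grab("top","tf")
for n in ("wf","sf"):
    p,d,i=load(n); c=cloud(d,i)
    q=c[np.all((c>(.38,-.12,.058))&(c<(.6,.1,.067)),axis=2)]; print(n,"tray rim",cv2.minAreaRect(q[:,:2].astype(np.float32)*1000),np.median(q[:,2]))
# bystanders: compare top0/tf colours & gauge via scene
p,d,i=load("sf"); c=cloud(d,i); a=np.stack([c@XS,c@EY,c@ZS],-1)
m=(abs(a[...,0]-.4246)<.02)&(abs(a[...,1]+.284)<.03)&(a[...,2]>-.15)&(a[...,2]<-.05); print("gauge end z",np.percentile(a[m][:,2],99),"x mid",np.median(a[m][:,0]),"y",a[m][:,1].min(),a[m][:,1].max())
p0,d0,i0=load("scene0"); df=cv2.absdiff(p,p0).max(2)>60; cv2.imwrite("pics/diff.png",(df*255).astype(np.uint8))
cv2.imwrite("pics/sfc.png",cv2.resize(p[80:320,120:500],None,fx=2.1,fy=2.1,interpolation=cv2.INTER_CUBIC))
E
```

```text
t: 24.7
tool_pos: [0.4223, -0.0112, 0.3169]
tool_rot: [0.035, 0.706, -0.035, 0.706]
contact_force: [-0.2, 0.5, -0.5]
grip_width: 0.0854
wf tray rim ((482.900390625, -11.234333038330078), (99.61080932617188, 128.80352783203125), 84.36707305908203) 0.06327651403656487
sf tray rim ((482.33447265625, -12.533496856689453), (103.19139099121094, 134.27198791503906), 83.72164916992188) 0.0636058883508388
gauge end z -0.08103867666205959 x mid 0.4272439926143202 y -0.31370085968621964 -0.2549241973081103
```

View pics/sfc.png

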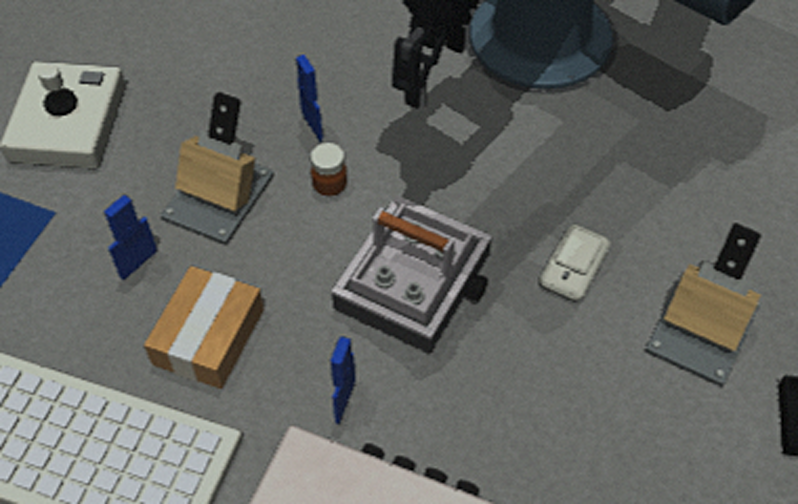

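View pics/wf.png

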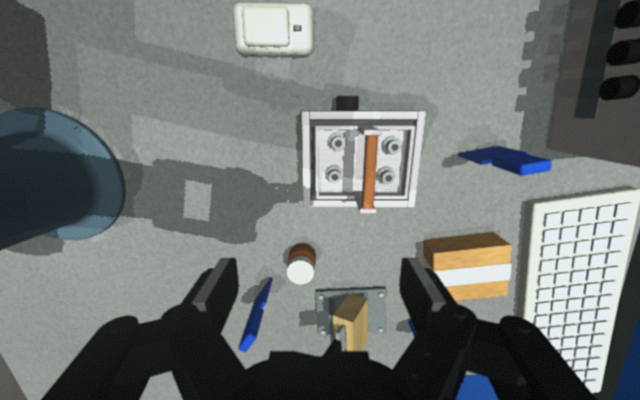

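View pics/diff.png

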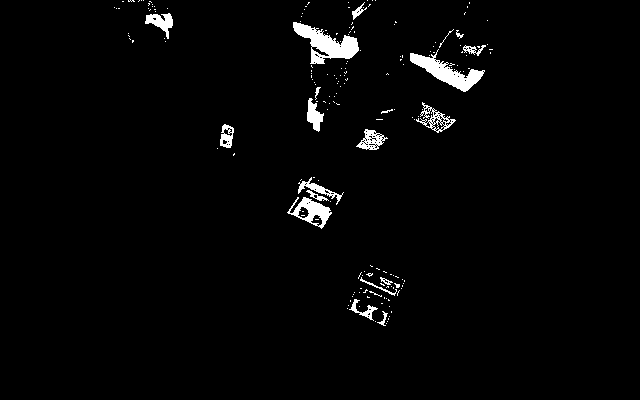

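The tray sits inside the rim with all four bushings at (337,141), (390,146), (333,174) and (387,177). The gauge looks the same as the spare in its holder. The difference picture shows no change other than the gauge, the tray, and the arm with its shadow.

```bash
python3 - <<'E'
from cell import finish_job
print(finish_job())
E
```

```text
the job is handed in; nothing more can be done
None
```

I took the black gauge out of the stage, slid it blade first into the right leaning holder and let go. Then I carried the tray level onto the stage, let go and handed the job in at about 25 s.

- **Gauge:** It bottomed firmly in the slot, reaching about 31 N along the slot at a standstill. After release the wrist camera put the handle end within 0.5 mm of fully home. The final scene camera put it 2.7 mm further out than that. I took this as calibration and edge noise, because the gauge looks the same as the spare in its holder.
- **Tray:** The tray is centred on the stage to within about 1 mm in the wrist view (about 1.5 mm in the scene view), and its long side is within about 0.6° of the stage's. It rests flat inside the rim with all four bushings standing in it.
- **Bystanders:** Comparing the scene before and after shows no change except the gauge, the tray, and the arm and its shadow. At the end the gripper was open, 0.2 m clear of everything, with no contact force.

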